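# Fetch the second mill from the roll-top bread bin

### The arm

A 6-joint arm with a two-finger parallel gripper is mounted at the origin on the work surface. World frame = base frame: x ahead of the robot, y to its left, z up, the work surface at z = 0. Lengths are in mm, angles in rad, forces in N, time in s.
With the tool pointing down it reaches from about 375 to 975 mm from the base axis. Payload 3.8 kg.
Tool frame: the origin (TCP) lies at the very end of the fingers, on their centre line; the grasp point (between the pads) lies 19 mm behind it (arm.hold_point_z is the distance from the TCP to the grasp point, in mm); x points along the fingers, y is the direction in which the jaws open and shut, and the axes are right-handed (so a half turn about x gives the same grasp; the last joint's range is limited). The gripper opens to 88 mm and grips with 3 to 60 N. Pads are 18 mm wide; open, the fingers measure 123 mm over their backs; the gripper's body (75 mm by 187 mm) begins 45 mm behind the grasp point.
Start: joints at [-1.168, 0.264, 1.604, -0, 1.274, -0.037], TCP at [287.381, -610.762, 238.706] pointing down, gripper open.
Joint ranges: [-2.63, 2.63], [-0.94, 2.18], [0.31, 2.57], [-1.31, 4.45], [0, 2.66], [-2.55, 2.55]. Speed limits (rad/s): [2.57, 2.57, 3.14, 3.14, 3.14, 3.14].

### API

Orientations are given as a 3x3 rotation matrix whose columns are the frame's x, y, z axes.
In Python, from workcell import sensors, viewer, job, arm gives the robot as it stands. The module is installed in compiled form; this text tells all that it offers.
- The arm moves only by the tool servo_tool, never from a script. Its argument "moves" is a list of rows, each an object with "gripper": the finger opening in mm, from 0 to 88.1; "slide": the shift along the tool's x, y, z in mm, a list of three; "spin": the turn about the tool's x in rad. In form: [{"gripper": gripper, "slide": [x, y, z], "spin": spin}, ...]. A call has exactly 8 rows; each row is the pose to reach, as a shift and turn from the pose commanded when the call began, along the tool's axes at that moment; what a row does not reach only later rows make up. A row lasts 1/10 s, in which the tool goes at most 50 mm and 8.59 degrees, less where a joint would pass 70% of its speed; a pose out of reach is approached as far as the arm can. A call with a gripper value outside its range is refused whole. The fingers move at their own pace and stop on an object; "newtons" is the grip in N (left out, the last holds). Time passes only in rows, so rows that repeat a pose let the fingers close, or fill a call up. It gives the time, the measured TCP pose, the force and the opening at its end, in the units of the state.
- sensors.state(): the state, without advancing time (a new reading comes with each control period).
- viewer.get_image(name): name is "side" or "top" or "wrist"; returns a dict with "color" (480x640x3 uint8, red, green, blue), "fx", "fy", "cx", "cy" (pixels), "world_from_camera" (4x4, takes a point from camera to world coordinates); the wrist camera has in their place "hand_eye" (4x4, takes a point from camera to tool coordinates, whose origin is the TCP and whose axes are the tool frame's). Camera axes: x right, y up, looking along -z (the intrinsics and any distortion apply to the point x, -y, -z); pixel columns grow to the right and rows downward; lengths in mm; the calibration is good to about 2 mm. A picture is of the moment at which its call begins: read the wrist's pose just before it. There is no depth.
- job.close_job(): hands the job in, once; it reports no verdict.
The state is a dict: "time": time; "joint_positions": joint angles; "joint_velocities": joint speeds; "joint_efforts": joint torques, N m; "eef_pos": TCP position; "ee_rot": TCP orientation; "contact_force": force on the tool from outside, world axes, zero at the start; "torque": the same for the moment, N m; "opening": finger opening in mm.
Only numpy, scipy, OpenCV 4.12 (cv2) and the standard library are available. Lean on these libraries where they do the work, as an engineer would, in place of code of your own. Each camera call takes 0.05 s, during which the arm holds its last target.

### The job

A customer at the woodware stall wants to see the pair of pepper mills: roll the bread bin's slatted door right up, lift out the mill that stands inside, and set it down upright on the chopping board beside its mate with a clear gap between them, without dropping it. Then roll the door fully shut again. Leave the mortar inside the bin and everything else where it stands.

Things in the scene. Friction and masses are not known exactly. Their poses are not given: they have to be found in the camera images.
- bin: Barrel-top roll-top bread bin of pale wood, 408 mm wide (y), 320 mm deep, 210 mm high; fixed; turned a little. Origin on the counter, midway between the sides, below the axis of the round top; x points to its rear, y to its left; the front faces the robot (-x). Its door is a row of wooden slats running in a round groove from the front sill up and back under the fixed rear half.
- bin_axis (a point): Midpoint of the axis of the round top, 50 mm above the bin's origin; the axis lies along the bin's y. The side cheeks (14 mm thick, inner faces at y = +-190 mm) are rounded about it with 160 mm radius, and go straight down in front (x = -160 mm) and behind. The fixed rear half of the round top begins just behind the crown (x = 0), 207 mm high.
- bin_floor (a point): Point on the bin's inner floor (12 mm thick), 50 mm in front of the axis, midway between the sides. In the bin's frame the front sill is a board from x = -148 to -132 mm, 56 mm high; the inner back is at x = 105 mm. With the door right up its rail's front edge is at x = -38 mm, underside 178 mm high, and the rail and slats roof over everything behind that.
- door (a joint): Rolling door: angle (rad) its bottom rail has travelled up the round groove. 0 = fully shut (rail on the sill), 1.22 = right up at its stop; starts shut or a little open. Runs stiffly (3 to 8 N at the knob), stays where left. The rail (28 mm wide, 14 mm thick, centre 140 mm from the axis) is at an elevation of 0.175 rad plus this angle above the horizontal, seen from the axis to the front.
- door_knob (a point): Centre of the door's wooden ball knob, 34 mm in diameter, on an 18 mm neck in the middle of the rail's width, 175 mm from the axis. The neck points straight out from the axis: the ball's end is 17 mm further out than this point, the rail's face 28 mm further in. At door angle a the centre lies in the bin's frame at x = -175 cos(0.175 + a), y = 0, z = 50 + 175 sin(0.175 + a) mm.
- mill: Pepper mill to fetch: turned wood, 126 mm high, foot 54 mm across, waist 35 mm across from 45 to 70 mm above the foot, head 45 mm across. Stands upright on the bin's floor in its left or right half, 40 to 65 mm in front of the axis, so the rolled-up door overhangs it from behind: reach it at a slant from the front. 0.17 to 0.34 kg. Origin at the centre of its foot, z up along it.
- mate: The other mill of the pair, same shape and size, standing upright on the chopping board near one end. Origin at the centre of its foot. Must stay where it is.
- board: Chopping board of pale wood lying flat, fixed: 200 mm (its x) by 290 mm (its y), 18 mm thick, with a 60 mm wide handle on its far edge. Origin on the underside, at the middle of the far edge where the handle joins: the handle runs from there to x = 105 mm, the board itself from x = 0 to -200 mm and y = -145 to 145 mm. It lies beside the bin, on the left or the right.
- mortar: Wooden mortar (an empty cup), 84 mm across, 80 mm high, standing in the other half of the bin. Origin at the centre of its foot. Must stay there.
- spoonpot: Wooden pot of 92 mm diameter and 110 mm height with wooden spoons standing in it up to 220 mm high, between the robot and the gap of bin and board; loose. Origin at the centre of its foot. Must stay there.
Not all that is in view belongs to the job. Leave any green or purple look-alike of the spoonpot alone.

How it is judged (in metres and radians):
On the way, in this order (a step that is already met when the one before it is completed fails the run):
1. the bin's door is rolled right up (to within 0.12 rad, about 2 cm, of its stop) (value of joint door above 1.1 rad), for 0.2 s.
2. the mill stands upright on the board, let go (x of mill in the frame of board between -0.185 and -0.015 m and y of mill in the frame of board between -0.13 and 0.13 m and z of mill in the frame of board between 0.013 and 0.023 m and angle between mill's own z axis and vertical below 0.08 rad and contact force between the fingers and mill below 0.05 N), for 0.2 s.
At the end, for the whole second after the job is handed in: Door shut (under 0.06 rad, gap under 9 mm). Fetched mill at rest, upright within 0.08 rad, on the board with its axis 15 mm or more inside the edges of the 200 x 290 mm part and over 60 mm from the mate's axis. Mate within 20 mm, mortar and spoon pot within 30 mm of their starts, upright (value of joint door below 0.06 rad and x of mill in the frame of board between -0.185 and -0.015 m and y of mill in the frame of board between -0.13 and 0.13 m and z of mill in the frame of board between 0.013 and 0.023 m and angle between mill's own z axis and vertical below 0.08 rad and linear speed of mill below 0.02 m/s and horizontal distance between mill and mate above 0.06 m and angle between each of mate, mortar, spoonpot's own z axis and vertical below 0.1 rad and distance of mate from where it was at the start of the episode below 0.02 m and distance of each of mortar, spoonpot from where it was at the start of the episode below 0.03 m); the robot touches nothing.
It fails at once if the mate on the board is knocked (moved over 20 mm or tipped) (distance of mate from where it was at the start of the episode above 0.02 m or angle between mate's own z axis and vertical above 0.4 rad).
It fails at once if the mortar in the bin is knocked (moved over 30 mm or tipped) (distance of mortar from where it was at the start of the episode above 0.03 m or angle between mortar's own z axis and vertical above 0.4 rad).
It fails at once if the spoon pot is knocked (moved over 30 mm or tipped) (distance of spoonpot from where it was at the start of the episode above 0.03 m or angle between spoonpot's own z axis and vertical above 0.4 rad).
It fails at once if the mill is dropped (moves faster than 0.5 m/s while not held) (linear speed of mill above 0.5 m/s and contact force between the fingers and mill below 0.05 N).
It also fails if it takes over 72 s, if anything falls off the work surface, if the arm or the gripper's body presses on something with over 40 N, if the wrist force passes 120 N, or if a joint passes its speed limit or range.

## Working session

There is one attempt and no reset: what is moved stays moved. The work goes in short steps, Python scripts to look and compute and a tool call to move; the robot and the scene stay as the last step left them, time stands still between calls to the robot, and variables do not carry over. Pictures are saved under pics/ and viewed, and the job is handed in when it is done.

Besides the shell and the picture viewer there is one more tool, called after ">>>" by a JSON object that holds its "api" and its "payload". servo_tool: Moves the arm, as the interface text tells. Its arguments: {"type":"object","properties":{"moves":{"type":"array"},"newtons":{"type":"number"}},"required":["moves"]}

```bash
mkdir -p pics; python3 - <<'E'
from workcell import sensors, viewer
import cv2, numpy as np
s=sensors.state(); print(s)
for n in ["side","top","wrist"]:
    im=viewer.get_image(n); cv2.imwrite(f"pics/{n}0.png",im["color"][:,:,::-1])
    np.savez(f"{n}0.npz",**im)
    print(n,{k:(np.round(v,3).tolist() if k!="color" else v.shape) for k,v in im.items()})
E
```

```text
{'time': 0.0, 'joint_positions': array([-1.16790808e+00,  2.64746804e-01,  1.60534752e+00,  4.62317231e-05,
        1.27369330e+00, -3.68987730e-02]), 'joint_velocities': array([ 0.00124877,  0.000397  , -0.002761  , -0.0006987 , -0.00058532,
       -0.00099405]), 'joint_efforts': array([-1.63915439e-05, -5.02106845e+01, -3.56877923e+01,  7.30429706e-02,
        2.94843328e-02, -1.66238869e-04]), 'eef_pos': array([ 287.11792358, -610.12011585,  237.40657691]), 'ee_rot': array([[-8.19930469e-04,  4.25733572e-01, -9.04848194e-01],
       [ 2.03655643e-03, -9.04845911e-01, -4.25734343e-01],
       [-9.99997590e-01, -2.19184697e-03, -1.25119711e-04]]), 'contact_force': array([ 0.37034837, -0.23658957,  0.05696284]), 'torque': array([ 0.05504792, -0.03461446,  0.0056975 ]), 'opening': 88.40923402653627}
side {'color': (480, 640, 3), 'fx': 528.769, 'fy': 528.769, 'cx': 326.547, 'cy': 240.696, 'world_from_camera': [[0.528, -0.811, 0.252, 732.944], [0.849, 0.505, -0.155, -172.583], [-0.002, 0.295, 0.955, 969.649], [0.0, 0.0, 0.0, 1.0]]}
top {'color': (480, 640, 3), 'fx': 567.956, 'fy': 567.956, 'cx': 330.003, 'cy': 240.092, 'world_from_camera': [[0.011, 0.984, -0.179, 337.203], [-1.0, 0.011, -0.003, -14.141], [-0.001, 0.179, 0.984, 1081.17], [0.0, 0.0, 0.0, 1.0]]}
wrist {'color': (480, 640, 3), 'fx': 369.37, 'fy': 369.37, 'cx': 314.159, 'cy': 245.265, 'hand_eye': [[-0.0, 0.26, -0.966, -145.462], [1.0, -0.0, -0.0, -0.396], [-0.0, -0.966, -0.26, -66.226], [0.0, 0.0, 0.0, 1.0]]}
```

View pics/side0.png

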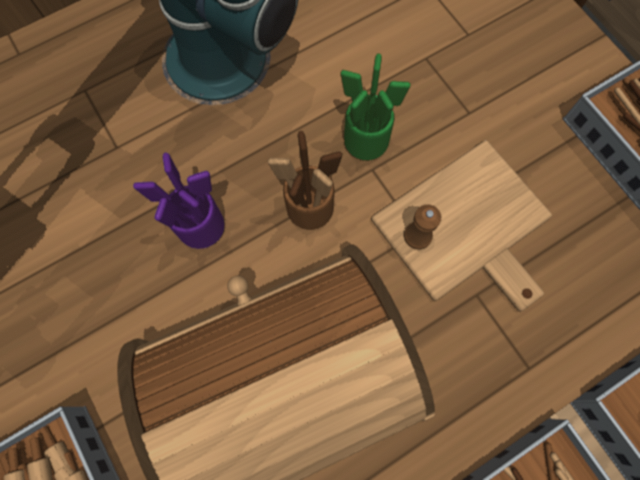

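View pics/top0.png

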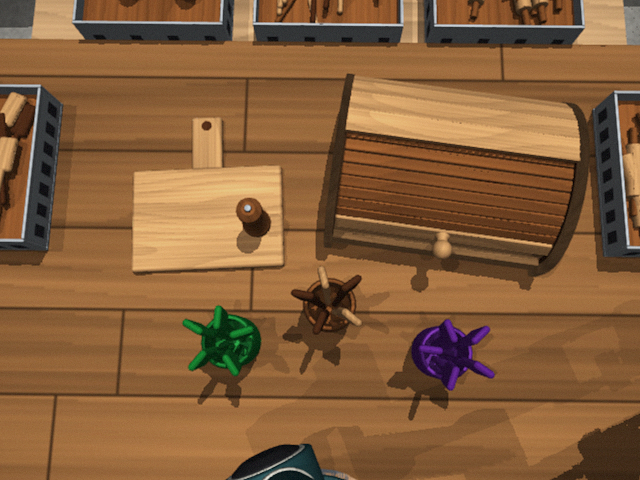

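View pics/wrist0.png

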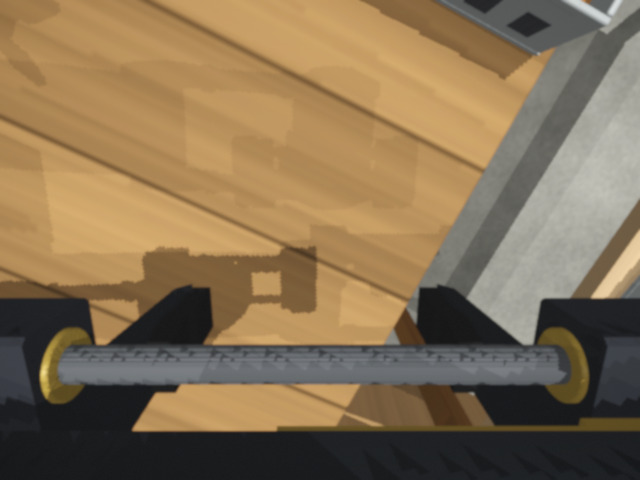

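The top view shows the bin on the right with its knob at (443,245). The board is on the left with the mate at (250,210), the real spoon pot is at (330,303), and the door looks nearly shut. Next I'll measure these points.

```bash
cat > h.py <<'E'
import numpy as np, cv2
from workcell import sensors, viewer
def load(n):
    d=np.load(n+".npz"); return {k:d[k] for k in d.files}
def ray(im,u,v,W=None):
    if W is None: W=im["world_from_camera"]
    d=np.array([(u-im["cx"])/im["fx"],-(v-im["cy"])/im["fy"],-1.0])
    return W[:3,3],W[:3,:3]@d
def onz(im,u,v,z,W=None):
    o,d=ray(im,u,v,W); return o+d*(z-o[2])/d[2]
def tri(a,b):
    (o1,d1),(o2,d2)=a,b
    A=np.stack([d1,-d2],1); t=np.linalg.lstsq(A,o2-o1,rcond=None)[0]
    p,q=o1+d1*t[0],o2+d2*t[1]; return (p+q)/2,np.linalg.norm(p-q)
def proj(im,p,W=None):
    if W is None: W=im["world_from_camera"]
    c=W[:3,:3].T@(np.asarray(p,float)-W[:3,3]); return im["cx"]+im["fx"]*c[0]/-c[2], im["cy"]-im["fy"]*c[1]/-c[2]
E
python3 - <<'E'
from h import *
t=load("top0")["color"][:,:,::-1]; s=load("side0")["color"][:,:,::-1]
cv2.imwrite("pics/t_bin.png",cv2.resize(t[60:290,310:600],None,fx=2.7,fy=2.6,interpolation=cv2.INTER_CUBIC))
cv2.imwrite("pics/s_bin.png",cv2.resize(s[230:480,110:450],None,fx=2.3,fy=2.3,interpolation=cv2.INTER_CUBIC))
# board mask in top: pale
hsv=cv2.cvtColor(t,cv2.COLOR_BGR2HSV)
for p in [(160,200),(200,250),(100,150),(250,205),(330,300),(443,240),(450,110)]: print(p,hsv[p[1],p[0]])
E
```

```text
(160, 200) [ 16 130 226]
(200, 250) [ 16 129 222]
(100, 150) [ 13 160  78]
(250, 205) [ 12 141 145]
(330, 300) [ 15 158  58]
(443, 240) [ 15 139 162]
(450, 110) [ 16 132 209]
```

View pics/t_bin.png

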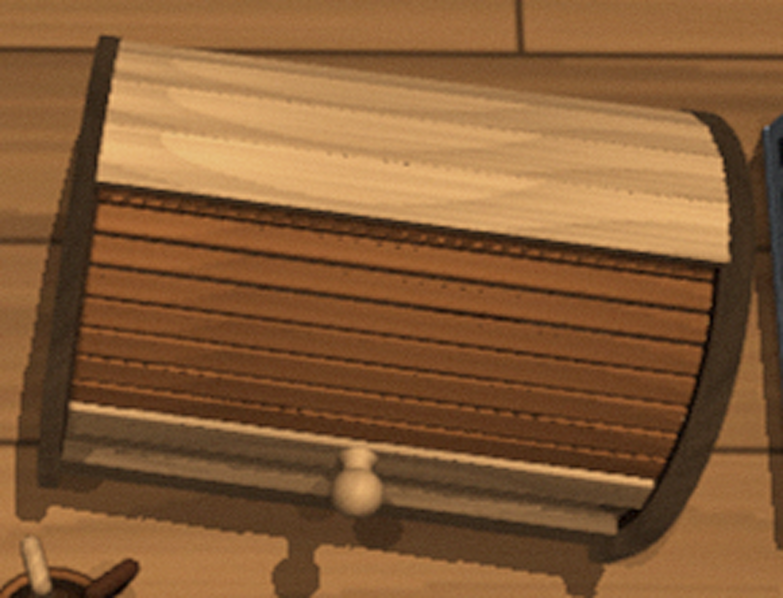

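View pics/s_bin.png

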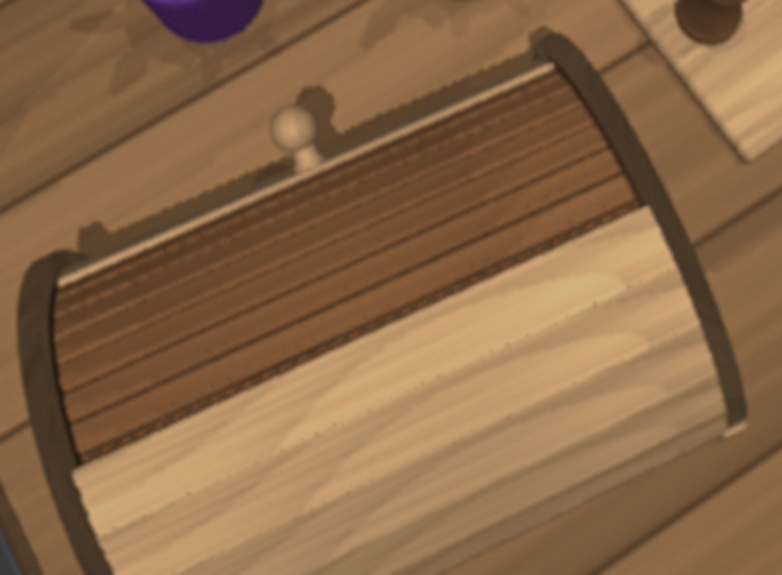

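```bash
python3 - <<'E'
from h import *
t=load("top0"); s=load("side0")
L=tri(ray(t,345.9,131.2),ray(s,392.6,320)); R=tri(ray(t,579.3,161.2),ray(s,142.6,433.5))
print("roof L,R",L,R,np.linalg.norm(L[0]-R[0]))
print("onz top",onz(t,345.9,131.2,207),onz(t,579.3,161.2,207)); print("onz side",onz(s,392.6,320,207),onz(s,142.6,433.5,207))
K=tri(ray(t,442.2,249.6),ray(s,237.8,286.1)); print("knob",K)
d=(L[0]-R[0])[:2]; print("yaw",np.arctan2(-d[0],d[1]))
# board
c=cv2.cvtColor(t["color"],cv2.COLOR_RGB2HSV)
m=((c[...,2]>190)&(c[...,1]<150)).astype(np.uint8); m[:, 310:]=0; m[:100]=0; m[:,:110]=0
m=cv2.morphologyEx(m,cv2.MORPH_OPEN,np.ones((9,9)))
cs,_=cv2.findContours(m,0,2); k=max(cs,key=cv2.contourArea)
b=k[(k[:,0,1]>175)] ; print(cv2.minAreaRect(k), cv2.approxPolyDP(k,6,True)[:,0].tolist())
E
python3 - <<'E'
from h import *
t=load("top0")["color"][:,:,::-1]; s=load("side0")["color"][:,:,::-1]
a=cv2.resize(t[110:370,120:380],(600,600),interpolation=cv2.INTER_CUBIC); cv2.imwrite("pics/t_board.png",a)
a=cv2.resize(s[120:320,260:560],(800,533),interpolation=cv2.INTER_CUBIC); cv2.imwrite("pics/s_board.png",a)
E
```

```text
roof L,R (array([681.97541544, -32.41441684, 196.08926303]), np.float64(6.665372329796822)) (array([ 631.42074913, -409.27686143,  202.88344754]), np.float64(4.722433780872514)) 380.2988790024122
onz top [676.17770228 -35.13585951 207.        ] [ 629.61701011 -409.88674452  207.        ]
onz side [684.03163781 -31.35399094 207.        ] [ 632.73406365 -405.65446401  207.        ]
knob (array([ 498.20840945, -201.35754997,  122.16204921]), np.float64(4.017352598283303))
yaw -0.1333501189727167
((206.05453491210938, 217.40200805664062), (98.06637573242188, 150.51535034179688), 87.47388458251953) [[278, 166], [135, 172], [133, 269], [280, 263], [280, 234], [263, 236], [251, 254], [236, 252], [241, 222], [234, 211], [240, 199], [254, 197], [279, 213]]
```

View pics/t_board.png

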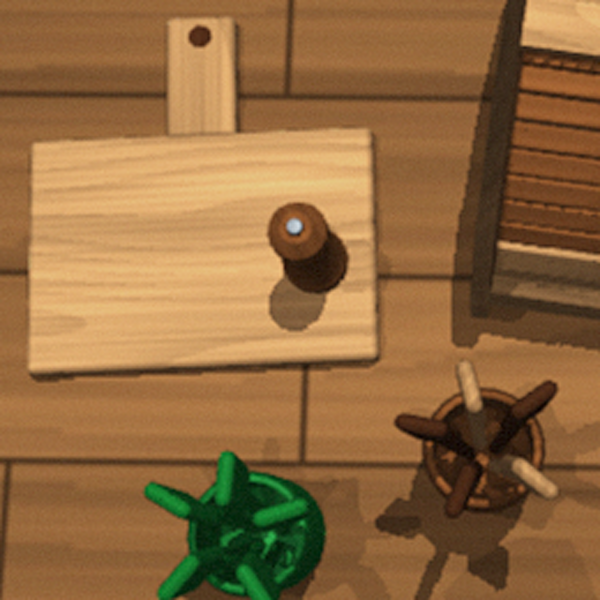

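View pics/s_board.png

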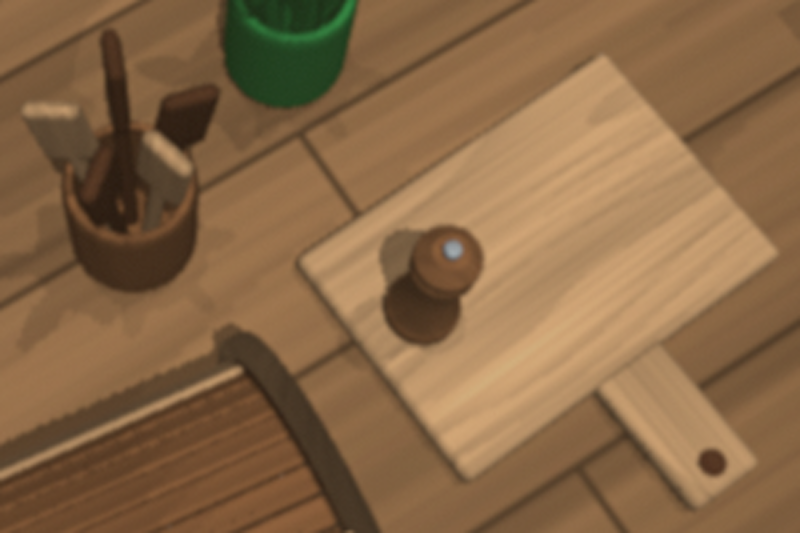

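```bash
python3 - <<'E'
from h import *
t=load("top0"); s=load("side0")
T=[(134.3,172),(281.2,166.3),(283.8,264.7),(133,271.2)]
S=[(550.6,214.9),(435.5,298.5),(372.5,218.2),(485.7,141.4)]
P=[]
for a,b in zip(T,S):
    p=onz(t,*a,18);q=onz(s,*b,18); P.append((p+q)/2); print(p.round(1),q.round(1))
P=np.array(P)
print("edges",[np.linalg.norm(P[i]-P[i-1]).round(1) for i in range(4)])
xh=(P[1]-P[2]+P[0]-P[3])[:2]; xh/=np.linalg.norm(xh); print("board yaw",np.arctan2(xh[1],xh[0]))
c=P.mean(0)[:2]; org=c+100*xh; print("centre",c,"origin",org)
m=tri(ray(t,247.4,207.9),ray(s,429.9,213.4)); print("mate",m)
R=np.stack([xh,[-xh[1],xh[0]]],1); print("mate in board",R.T@(m[0][:2]-org))
p=tri(ray(t,330.2,304.1),ray(s,309,187.5)); print("pot",p)
E
```

```text
[661.3 371.5  18. ] [664.6 372.4  18. ]
[676.  86.  18.] [680.7  91.9  18. ]
[482.7  75.9  18. ] [490.4  79.8  18. ]
[467.1 359.7  18. ] [473.8 361.4  18. ]
edges [np.float64(192.8), np.float64(283.5), np.float64(192.1), np.float64(283.2)]
board yaw 0.058548648364264516
centre [574.57776966 224.82267688] origin [674.40642141 230.67419727]
mate (array([563.99695711, 131.95910753, 138.86255015]), np.float64(3.8628057136618867))
mate in board [-115.9966132   -92.08531084]
pot (array([404.73185415,  -9.98522818, 106.77162745]), np.float64(5.935719607409615))
```

>>> {"api": "servo_tool", "payload": {"moves": [{"gripper":88,"slide":[-180,-200,-294],"spin":0.573},{"gripper":88,"slide":[-180,-200,-294],"spin":0.573},{"gripper":88,"slide":[-180,-200,-294],"spin":0.573},{"gripper":88,"slide":[-180,-200,-294],"spin":0.573},{"gripper":88,"slide":[-180,-200,-294],"spin":0.573},{"gripper":88,"slide":[-180,-200,-294],"spin":0.573},{"gripper":88,"slide":[-180,-200,-294],"spin":0.573},{"gripper":88,"slide":[-180,-200,-294],"spin":0.573}]}}

```text
time: 0.95
eef_pos: [468.7, -302.7, 419.5]
ee_rot: [[0.0, -0.133, -0.991], [0.0, -0.991, 0.133], [-1.0, -0.0, -0.0]]
contact_force: [0.7, -0.4, 0.0]
opening: 87.7
```

>>> {"api": "servo_tool", "payload": {"moves": [{"gripper":88,"slide":[-250,-238,-100],"spin":0},{"gripper":88,"slide":[-250,-238,-100],"spin":0},{"gripper":88,"slide":[-250,-238,-100],"spin":0},{"gripper":88,"slide":[-250,-238,-100],"spin":0},{"gripper":88,"slide":[-250,-238,-100],"spin":0},{"gripper":88,"slide":[-250,-238,-100],"spin":0},{"gripper":88,"slide":[-250,-238,-100],"spin":0},{"gripper":88,"slide":[-250,-238,-100],"spin":0}]}}

```text
time: 1.75
eef_pos: [600.3, -78.9, 672.1]
ee_rot: [[0.006, -0.129, -0.992], [0.0, -0.992, 0.129], [-1.0, -0.001, -0.005]]
contact_force: [-1.0, -0.9, 0.2]
opening: 88.0
```

```bash
python3 -c "
from workcell import sensors
s=sensors.state(); print(s['joint_positions'].round(3), s['eef_pos'].round(1)); print(s['ee_rot'].round(3))"
```

```text
[-1.730e-01  1.950e-01  8.990e-01  1.000e-03  2.042e+00  1.528e+00] [600.3 -78.9 672.1]
[[ 0.006 -0.129 -0.992]
 [ 0.    -0.992  0.129]
 [-1.    -0.001 -0.005]]
```

>>> {"api": "servo_tool", "payload": {"moves": [{"gripper":88,"slide":[-350,0,0],"spin":0},{"gripper":88,"slide":[-350,0,0],"spin":0},{"gripper":88,"slide":[-350,0,0],"spin":0},{"gripper":88,"slide":[-350,0,0],"spin":0},{"gripper":88,"slide":[-350,0,0],"spin":0},{"gripper":88,"slide":[-350,0,0],"spin":0},{"gripper":88,"slide":[-350,0,0],"spin":0},{"gripper":88,"slide":[-350,0,0],"spin":0}]}}

```text
time: 2.55
eef_pos: [523.4, -71.7, 842.0]
ee_rot: [[0.027, -0.133, -0.991], [-0.004, -0.991, 0.133], [-1.0, 0.0, -0.027]]
contact_force: [-0.3, -0.4, -0.3]
opening: 87.8
```

```bash
python3 -c "
from workcell import sensors
s=sensors.state(); print(s['joint_positions'].round(3), s['eef_pos'].round(1)); print(s['ee_rot'].round(3))"
```

```text
[-1.840e-01  3.440e-01  3.110e-01  2.000e-03  2.460e+00  1.522e+00] [523.4 -71.7 842. ]
[[ 0.027 -0.133 -0.991]
 [-0.004 -0.991  0.133]
 [-1.     0.    -0.027]]
```

>>> {"api": "servo_tool", "payload": {"moves": [{"gripper":88,"slide":[-150,0,250],"spin":0},{"gripper":88,"slide":[-150,0,250],"spin":0},{"gripper":88,"slide":[-150,0,250],"spin":0},{"gripper":88,"slide":[-150,0,250],"spin":0},{"gripper":88,"slide":[-150,0,250],"spin":0},{"gripper":88,"slide":[-150,0,250],"spin":0},{"gripper":88,"slide":[-150,0,250],"spin":0},{"gripper":88,"slide":[-150,0,250],"spin":0}]}}

```text
time: 3.35
eef_pos: [288.9, -40.2, 945.2]
ee_rot: [[0.084, -0.133, -0.988], [-0.018, -0.991, 0.132], [-0.996, 0.007, -0.085]]
contact_force: [-0.1, 0.0, -0.7]
opening: 88.1
```

```bash
python3 -c "
from workcell import sensors
s=sensors.state(); print(s['joint_positions'].round(3), s['eef_pos'].round(1)); print(s['ee_rot'].round(3))"
```

```text
[-2.250e-01  8.300e-02  3.110e-01  2.000e-03  2.662e+00  1.481e+00] [288.9 -40.2 945.2]
[[ 0.084 -0.133 -0.988]
 [-0.018 -0.991  0.132]
 [-0.996  0.007 -0.085]]
```

>>> {"api": "servo_tool", "payload": {"moves": [{"gripper":88,"slide":[60,0,-340],"spin":0},{"gripper":88,"slide":[60,0,-340],"spin":0},{"gripper":88,"slide":[60,0,-340],"spin":0},{"gripper":88,"slide":[60,0,-340],"spin":0},{"gripper":88,"slide":[60,0,-340],"spin":0},{"gripper":88,"slide":[60,0,-340],"spin":0},{"gripper":88,"slide":[60,0,-340],"spin":0},{"gripper":88,"slide":[60,0,-340],"spin":0}]}}

```text
time: 4.15
eef_pos: [572.1, -78.7, 829.4]
ee_rot: [[0.099, -0.133, -0.986], [-0.02, -0.991, 0.132], [-0.995, 0.007, -0.101]]
contact_force: [0.2, -0.1, -0.4]
opening: 87.8
```

```bash
python3 -c "
from workcell import sensors
s=sensors.state(); print(s['joint_positions'].round(3), s['eef_pos'].round(1)); print(s['ee_rot'].round(3))"
```

```text
[-0.179  0.369  0.314 -0.003  2.358  1.523] [572.1 -78.7 829.4]
[[ 0.099 -0.133 -0.986]
 [-0.02  -0.991  0.132]
 [-0.995  0.007 -0.101]]
```

>>> {"api": "servo_tool", "payload": {"moves": [{"gripper":88,"slide":[350,0,-400],"spin":0},{"gripper":88,"slide":[350,0,-400],"spin":0},{"gripper":88,"slide":[350,0,-400],"spin":0},{"gripper":88,"slide":[350,0,-400],"spin":0},{"gripper":88,"slide":[350,0,-400],"spin":0},{"gripper":88,"slide":[350,0,-400],"spin":0},{"gripper":88,"slide":[350,0,-400],"spin":0},{"gripper":88,"slide":[350,0,-400],"spin":0}]}}

```text
time: 4.95
eef_pos: [864.4, -119.4, 580.4]
ee_rot: [[0.12, -0.133, -0.984], [-0.023, -0.991, 0.131], [-0.993, 0.007, -0.122]]
contact_force: [0.3, 0.1, 1.0]
opening: 88.1
```

```bash
cat > st.py <<'E'
from workcell import sensors
s=sensors.state(); print(s['joint_positions'].round(3), s['eef_pos'].round(1), s['opening'].round(1)); print(s['ee_rot'].round(3))
E
python3 st.py
```

```text
Traceback (most recent call last):
  File "st.py", line 2, in <module>
    s=sensors.state(); print(s['joint_positions'].round(3), s['eef_pos'].round(1), s['opening'].round(1)); print(s['ee_rot'].round(3))
                                                                                   ^^^^^^^^^^^^^^^^^^
AttributeError: 'float' object has no attribute 'round'
```

>>> {"api": "servo_tool", "payload": {"moves": [{"gripper":88,"slide":[150,0,-400],"spin":0},{"gripper":88,"slide":[150,0,-400],"spin":0},{"gripper":88,"slide":[150,0,-400],"spin":0},{"gripper":88,"slide":[150,0,-400],"spin":0},{"gripper":88,"slide":[150,0,-400],"spin":0},{"gripper":88,"slide":[150,0,-400],"spin":0},{"gripper":88,"slide":[150,0,-400],"spin":0},{"gripper":88,"slide":[150,0,-400],"spin":0}]}}

```text
time: 5.75
eef_pos: [989.9, -136.6, 408.9]
ee_rot: [[0.159, -0.133, -0.978], [-0.028, -0.991, 0.13], [-0.987, 0.007, -0.161]]
contact_force: [0.1, -0.3, -0.7]
opening: 88.0
```

```bash
cat > st.py <<'E'
from workcell import sensors
s=sensors.state(); print(s['joint_positions'].round(3), s['eef_pos'].round(1)); print(s['ee_rot'].round(3))
E
python3 st.py
```

```text
[-0.161  0.925  0.312 -0.003  1.743  1.542] [ 989.9 -136.6  408.9]
[[ 0.159 -0.133 -0.978]
 [-0.028 -0.991  0.13 ]
 [-0.987  0.007 -0.161]]
```

>>> {"api": "servo_tool", "payload": {"moves": [{"gripper":88,"slide":[160,0,-1000],"spin":0},{"gripper":88,"slide":[160,0,-1000],"spin":0},{"gripper":88,"slide":[160,0,-1000],"spin":0},{"gripper":88,"slide":[160,0,-1000],"spin":0},{"gripper":88,"slide":[160,0,-1000],"spin":0},{"gripper":88,"slide":[160,0,-1000],"spin":0},{"gripper":88,"slide":[160,0,-1000],"spin":0},{"gripper":88,"slide":[160,0,-1000],"spin":0}]}}

```text
time: 6.55
eef_pos: [1057.5, -145.4, 290.7]
ee_rot: [[0.201, -0.133, -0.97], [-0.034, -0.991, 0.129], [-0.979, 0.007, -0.204]]
contact_force: [-0.3, 0.3, -0.2]
opening: 88.0
```

```bash
python3 st.py
```

```text
[-0.159  1.049  0.312 -0.002  1.576  1.544] [1057.5 -145.4  290.7]
[[ 0.201 -0.133 -0.97 ]
 [-0.034 -0.991  0.129]
 [-0.979  0.007 -0.204]]
```

>>> {"api": "servo_tool", "payload": {"moves": [{"gripper":88,"slide":[-300,0,-900],"spin":0},{"gripper":88,"slide":[-300,0,-900],"spin":0},{"gripper":88,"slide":[-300,0,-900],"spin":0},{"gripper":88,"slide":[-300,0,-900],"spin":0},{"gripper":88,"slide":[-300,0,-900],"spin":0},{"gripper":88,"slide":[-300,0,-900],"spin":0},{"gripper":88,"slide":[-300,0,-900],"spin":0},{"gripper":88,"slide":[-300,0,-900],"spin":0}]}}

```text
time: 7.35
eef_pos: [1054.3, -143.7, 340.7]
ee_rot: [[0.245, -0.133, -0.96], [-0.04, -0.991, 0.127], [-0.969, 0.007, -0.248]]
contact_force: [-0.3, 0.2, 0.8]
opening: 88.0
```

```bash
python3 st.py
```

```text
[-1.590e-01  1.002e+00  3.110e-01 -1.000e-03  1.577e+00  1.545e+00] [1054.3 -143.7  340.7]
[[ 0.245 -0.133 -0.96 ]
 [-0.04  -0.991  0.127]
 [-0.969  0.007 -0.248]]
```

>>> {"api": "servo_tool", "payload": {"moves": [{"gripper":88,"slide":[0,0,-1000],"spin":0},{"gripper":88,"slide":[0,0,-1000],"spin":0},{"gripper":88,"slide":[0,0,-1000],"spin":0},{"gripper":88,"slide":[0,0,-1000],"spin":0},{"gripper":88,"slide":[0,0,-1000],"spin":0},{"gripper":88,"slide":[0,0,-1000],"spin":0},{"gripper":88,"slide":[0,0,-1000],"spin":0},{"gripper":88,"slide":[0,0,-1000],"spin":0}]}}

```text
time: 8.15
eef_pos: [1084.8, -147.4, 304.7]
ee_rot: [[0.287, -0.133, -0.949], [-0.046, -0.991, 0.125], [-0.957, 0.007, -0.291]]
contact_force: [-0.4, -0.1, -0.0]
opening: 87.8
```

```bash
python3 st.py
```

```text
[-0.158  1.042  0.312 -0.     1.492  1.546] [1084.8 -147.4  304.7]
[[ 0.287 -0.133 -0.949]
 [-0.046 -0.991  0.125]
 [-0.957  0.007 -0.291]]
```

>>> {"api": "servo_tool", "payload": {"moves": [{"gripper":88,"slide":[-300,0,-1000],"spin":0},{"gripper":88,"slide":[-300,0,-1000],"spin":0},{"gripper":88,"slide":[-300,0,-1000],"spin":0},{"gripper":88,"slide":[-300,0,-1000],"spin":0},{"gripper":88,"slide":[-300,0,-1000],"spin":0},{"gripper":88,"slide":[-300,0,-1000],"spin":0},{"gripper":88,"slide":[-300,0,-1000],"spin":0},{"gripper":88,"slide":[-300,0,-1000],"spin":0}]}}

```text
time: 8.95
eef_pos: [1074.9, -145.1, 369.0]
ee_rot: [[0.33, -0.133, -0.935], [-0.051, -0.991, 0.123], [-0.943, 0.007, -0.334]]
contact_force: [0.4, -0.1, -0.4]
opening: 88.0
```

```bash
python3 st.py
```

```text
[-1.570e-01  9.820e-01  3.120e-01  1.000e-03  1.507e+00  1.546e+00] [1074.9 -145.1  369. ]
[[ 0.33  -0.133 -0.935]
 [-0.051 -0.991  0.123]
 [-0.943  0.007 -0.334]]
```

>>> {"api": "servo_tool", "payload": {"moves": [{"gripper":88,"slide":[0,0,-1000],"spin":0},{"gripper":88,"slide":[0,0,-1000],"spin":0},{"gripper":88,"slide":[0,0,-1000],"spin":0},{"gripper":88,"slide":[0,0,-1000],"spin":0},{"gripper":88,"slide":[0,0,-1000],"spin":0},{"gripper":88,"slide":[0,0,-1000],"spin":0},{"gripper":88,"slide":[0,0,-1000],"spin":0},{"gripper":88,"slide":[0,0,-1000],"spin":0}]}}

```text
time: 9.75
eef_pos: [1098.6, -148.1, 352.6]
ee_rot: [[0.372, -0.133, -0.919], [-0.057, -0.991, 0.121], [-0.927, 0.008, -0.376]]
contact_force: [0.2, -0.3, 0.7]
opening: 87.7
```

>>> {"api": "servo_tool", "payload": {"moves": [{"gripper":88,"slide":[-300,0,-1000],"spin":0},{"gripper":88,"slide":[-300,0,-1000],"spin":0},{"gripper":88,"slide":[-300,0,-1000],"spin":0},{"gripper":88,"slide":[-300,0,-1000],"spin":0},{"gripper":88,"slide":[-300,0,-1000],"spin":0},{"gripper":88,"slide":[-300,0,-1000],"spin":0},{"gripper":88,"slide":[-300,0,-1000],"spin":0},{"gripper":88,"slide":[-300,0,-1000],"spin":0}]}}

```text
time: 10.55
eef_pos: [1079.5, -144.7, 430.1]
ee_rot: [[0.413, -0.133, -0.901], [-0.062, -0.991, 0.118], [-0.909, 0.008, -0.417]]
contact_force: [0.6, -0.3, -0.8]
opening: 88.0
```

>>> {"api": "servo_tool", "payload": {"moves": [{"gripper":88,"slide":[0,0,-1000],"spin":0},{"gripper":88,"slide":[0,0,-1000],"spin":0},{"gripper":88,"slide":[0,0,-1000],"spin":0},{"gripper":88,"slide":[0,0,-1000],"spin":0},{"gripper":88,"slide":[0,0,-1000],"spin":0},{"gripper":88,"slide":[0,0,-1000],"spin":0},{"gripper":88,"slide":[0,0,-1000],"spin":0},{"gripper":88,"slide":[0,0,-1000],"spin":0}]}}

```text
time: 11.35
eef_pos: [1099.1, -147.1, 425.1]
ee_rot: [[0.453, -0.133, -0.881], [-0.068, -0.991, 0.115], [-0.889, 0.008, -0.458]]
contact_force: [-0.1, -0.1, -0.5]
opening: 87.7
```

>>> {"api": "servo_tool", "payload": {"moves": [{"gripper":88,"slide":[-300,0,-1000],"spin":0},{"gripper":88,"slide":[-300,0,-1000],"spin":0},{"gripper":88,"slide":[-300,0,-1000],"spin":0},{"gripper":88,"slide":[-300,0,-1000],"spin":0},{"gripper":88,"slide":[-300,0,-1000],"spin":0},{"gripper":88,"slide":[-300,0,-1000],"spin":0},{"gripper":88,"slide":[-300,0,-1000],"spin":0},{"gripper":88,"slide":[-300,0,-1000],"spin":0}]}}

```text
time: 12.15
eef_pos: [1071.1, -142.6, 508.4]
ee_rot: [[0.492, -0.133, -0.86], [-0.073, -0.991, 0.112], [-0.867, 0.008, -0.498]]
contact_force: [-0.7, 0.8, -0.2]
opening: 88.1
```

```bash
python3 st.py
```

```text
[-0.157  0.861  0.312  0.005  1.448  1.546] [1071.1 -142.6  508.4]
[[ 0.492 -0.133 -0.86 ]
 [-0.073 -0.991  0.112]
 [-0.867  0.008 -0.498]]
```

>>> {"api": "servo_tool", "payload": {"moves": [{"gripper":88,"slide":[0,0,-1000],"spin":0},{"gripper":88,"slide":[0,0,-1000],"spin":0},{"gripper":88,"slide":[0,0,-1000],"spin":0},{"gripper":88,"slide":[0,0,-1000],"spin":0},{"gripper":88,"slide":[0,0,-1000],"spin":0},{"gripper":88,"slide":[0,0,-1000],"spin":0},{"gripper":88,"slide":[0,0,-1000],"spin":0},{"gripper":88,"slide":[0,0,-1000],"spin":0}]}}

```text
time: 12.95
eef_pos: [1087.9, -144.7, 509.9]
ee_rot: [[0.531, -0.133, -0.837], [-0.078, -0.991, 0.108], [-0.844, 0.008, -0.536]]
contact_force: [-0.7, 0.6, -0.0]
opening: 88.2
```

>>> {"api": "servo_tool", "payload": {"moves": [{"gripper":88,"slide":[0,0,-1000],"spin":0},{"gripper":88,"slide":[0,0,-1000],"spin":0},{"gripper":88,"slide":[0,0,-1000],"spin":0},{"gripper":88,"slide":[0,0,-1000],"spin":0},{"gripper":88,"slide":[0,0,-1000],"spin":0},{"gripper":88,"slide":[0,0,-1000],"spin":0},{"gripper":88,"slide":[0,0,-1000],"spin":0},{"gripper":88,"slide":[0,0,-1000],"spin":0}]}}

```text
time: 13.75
eef_pos: [1096.7, -145.7, 525.2]
ee_rot: [[0.568, -0.133, -0.812], [-0.083, -0.991, 0.105], [-0.819, 0.008, -0.574]]
contact_force: [0.2, 0.3, 0.4]
opening: 88.1
```

>>> {"api": "servo_tool", "payload": {"moves": [{"gripper":88,"slide":[0,0,-1000],"spin":0},{"gripper":88,"slide":[0,0,-1000],"spin":0},{"gripper":88,"slide":[0,0,-1000],"spin":0},{"gripper":88,"slide":[0,0,-1000],"spin":0},{"gripper":88,"slide":[0,0,-1000],"spin":0},{"gripper":88,"slide":[0,0,-1000],"spin":0},{"gripper":88,"slide":[0,0,-1000],"spin":0},{"gripper":88,"slide":[0,0,-1000],"spin":0}]}}

```text
time: 14.55
eef_pos: [1099.5, -145.8, 549.9]
ee_rot: [[0.604, -0.133, -0.786], [-0.087, -0.991, 0.101], [-0.792, 0.008, -0.61]]
contact_force: [-0.0, -0.1, 0.1]
opening: 87.5
```

```bash
python3 st.py
```

```text
[-0.157  0.844  0.312  0.008  1.33   1.546] [1099.5 -145.8  549.9]
[[ 0.604 -0.133 -0.786]
 [-0.087 -0.991  0.101]
 [-0.792  0.008 -0.61 ]]
```

```bash
python3 - <<'E'
from h import *
t=load("top0"); s=load("side0")
for n,im,b in (("t",t,(290,395,400,500)),("s",s,(145,255,125,235))):
    c=im["color"][b[0]:b[1],b[2]:b[3],::-1]; cv2.imwrite(f"pics/purple_{n}.png",cv2.resize(c,None,fx=5,fy=5,interpolation=cv2.INTER_CUBIC))
a=np.hstack([cv2.resize(cv2.imread("pics/purple_t.png"),(400,400)),cv2.resize(cv2.imread("pics/purple_s.png"),(400,400))]); cv2.imwrite("pics/purple.png",a)
E
```

```text
(no output)
```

View pics/purple.png

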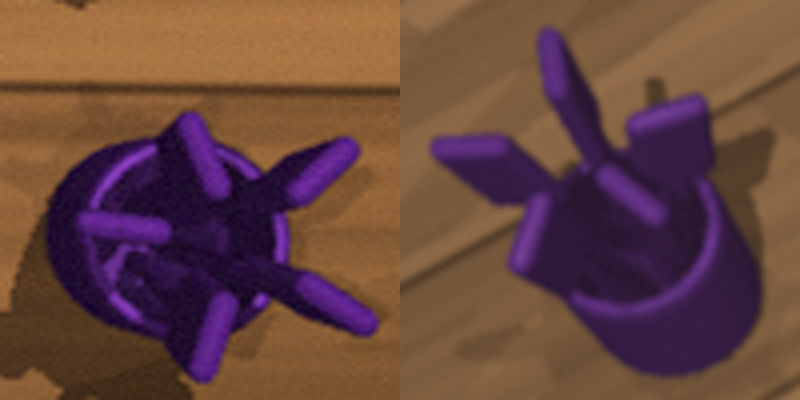

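```bash
python3 - <<'E'
from h import *
t=load("top0")
for n,u,v,z in (("rim",447.5,351.7,110),("N",447.5,320.2,150),("N",447.5,320.2,180),("N",447.5,320.2,200),("NE",487.5,328,200),("SE",494,375,200)): print(n,z,onz(t,u,v,z).round(0))
E
```

```text
rim 110 [ 326. -210.  110.]
N 150 [ 377. -204.  150.]
N 180 [ 375. -198.  180.]
N 200 [ 375. -193.  200.]
NE 200 [ 363. -254.  200.]
SE 200 [ 293. -262.  200.]
```

```bash
python3 - <<'E'
from h import *
t=load("top0"); s=load("side0")
S={"A":(166.2,157),"B":(138,186),"C":(203,175),"D":(190,198),"E":(160,210)}
T={"N":(449,323),"NE":(484,331),"SE":(488,370),"S":(452,380),"W":(425,347)}
for a,p in T.items():
    for b,q in S.items():
        r=tri(ray(t,*p),ray(s,*q)); 
        if r[1]<15: print(a,b,r[0].round(0),round(r[1],1))
E
```

```text
N D [ 369. -191.  223.] 0.8
NE E [ 359. -242.  218.] 4.8
SE B [ 301. -251.  207.] 0.8
S A [ 287. -193.  221.] 2.3
W C [ 334. -157.  200.] 1.5
```

```bash
cat > sl.py <<'E'
import sys; from workcell import sensors; import numpy as np
s=sensors.state(); R=s['ee_rot']; p=s['eef_pos']
print("at",p.round(1),"j",s['joint_positions'].round(2),"F",s['contact_force'].round(1),"t",s['time'],"op",round(s['opening'],1))
for a in sys.argv[1:]:
    q=np.array([float(x) for x in a.split(',')]); print(a, (R.T@(q-p)).round(1), round(np.linalg.norm(q-p)))
E
python3 sl.py 504,-202,300 504,-202,200 504,-202,119
```

```text
at [1099.5 -145.8  549.9] j [-0.16  0.84  0.31  0.01  1.33  1.55] F [-0.  -0.1  0.1] t 14.55 op 87.5
504,-202,300 [-156.9  133.2  614.7] 648
504,-202,200 [-77.7 132.4 675.7] 693
504,-202,119 [-13.5 131.8 725.1] 737
```

>>> {"api": "servo_tool", "payload": {"moves": [{"gripper":80,"slide":[-97,82,380],"spin":0},{"gripper":80,"slide":[-97,82,380],"spin":0},{"gripper":80,"slide":[-97,82,380],"spin":0},{"gripper":80,"slide":[-97,82,380],"spin":0},{"gripper":80,"slide":[-97,82,380],"spin":0},{"gripper":80,"slide":[-97,82,380],"spin":0},{"gripper":80,"slide":[-97,82,380],"spin":0},{"gripper":80,"slide":[-97,82,380],"spin":0}]}}

```text
time: 15.35
eef_pos: [761.9, -177.2, 408.6]
ee_rot: [[0.605, -0.133, -0.785], [-0.088, -0.991, 0.101], [-0.792, 0.008, -0.611]]
contact_force: [-0.1, -0.6, 0.8]
opening: 79.8
```

```bash
python3 sl.py 504,-202,300 504,-202,200 504,-202,119; python3 st.py
```

```text
at [ 761.9 -177.2  408.6] j [-0.3   0.03  1.69  0.14  0.78  1.33] F [-0.1 -0.6  0.8] t 15.35 op 79.8
504,-202,300 [-67.8  58.1 266.4] 281
504,-202,200 [ 11.4  57.3 327.5] 333
504,-202,119 [ 75.5  56.6 377. ] 389
[-0.302  0.03   1.69   0.138  0.775  1.333] [ 761.9 -177.2  408.6]
[[ 0.605 -0.133 -0.785]
 [-0.088 -0.991  0.101]
 [-0.792  0.008 -0.611]]
```

>>> {"api": "servo_tool", "payload": {"moves": [{"gripper":80,"slide":[-68,58,266],"spin":0},{"gripper":80,"slide":[-68,58,266],"spin":0},{"gripper":80,"slide":[-68,58,266],"spin":0},{"gripper":80,"slide":[-68,58,266],"spin":0},{"gripper":80,"slide":[-68,58,266],"spin":0},{"gripper":80,"slide":[-68,58,266],"spin":0},{"gripper":80,"slide":[11,57,327],"spin":0},{"gripper":80,"slide":[11,57,327],"spin":0}]}}

```text
time: 16.15
eef_pos: [506.6, -203.3, 203.6]
ee_rot: [[0.609, -0.135, -0.782], [-0.092, -0.991, 0.1], [-0.788, 0.012, -0.616]]
contact_force: [0.9, 0.3, 0.1]
opening: 80.2
```

```bash
python3 sl.py 504,-202,119; python3 - <<'E'
from h import *
s=sensors.state(); im=viewer.get_image("wrist"); cv2.imwrite("pics/w1.png",im["color"][:,:,::-1])
im=viewer.get_image("side"); cv2.imwrite("pics/s1.png",im["color"][:,:,::-1])
E
```

```text
at [ 506.6 -203.3  203.6] j [-0.59 -0.31  2.37  0.55  0.53  0.71] F [0.9 0.3 0.1] t 16.15 op 80.2
504,-202,119 [64.9 -1.9 54.3] 85
```

View pics/w1.png

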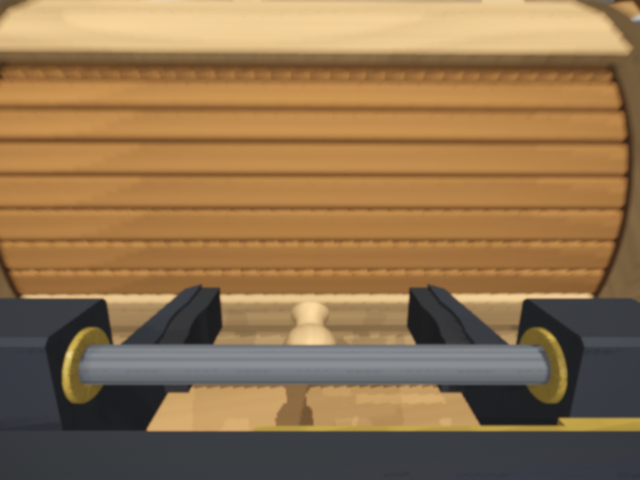

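View pics/s1.png

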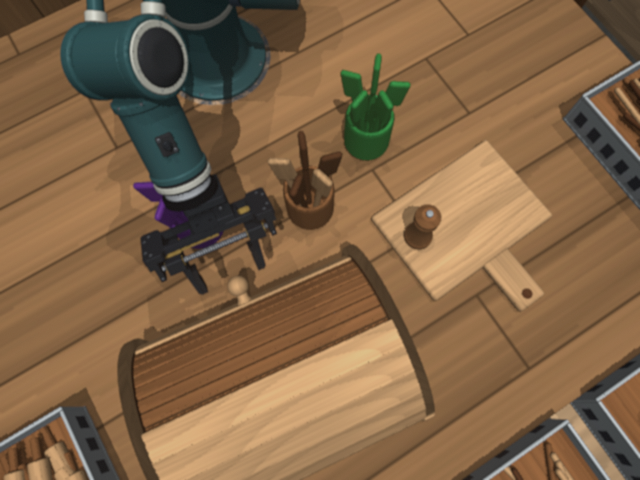

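>>> {"api": "servo_tool", "payload": {"moves": [{"gripper":80,"slide":[33,-1,27],"spin":0},{"gripper":80,"slide":[65,-2,54],"spin":0},{"gripper":80,"slide":[65,-2,54],"spin":0},{"gripper":80,"slide":[65,-2,54],"spin":0},{"gripper":30,"slide":[65,-2,54],"spin":0},{"gripper":30,"slide":[65,-2,54],"spin":0},{"gripper":30,"slide":[65,-2,54],"spin":0},{"gripper":30,"slide":[65,-2,54],"spin":0}], "newtons": 20}}

```text
time: 17.05
eef_pos: [504.2, -200.4, 118.4]
ee_rot: [[0.606, -0.133, -0.784], [-0.088, -0.991, 0.1], [-0.791, 0.009, -0.612]]
contact_force: [-0.7, 0.2, 0.9]
opening: 50.2
```

```bash
python3 sl.py 504,-202,119; python3 - <<'E'
from h import *
im=viewer.get_image("wrist"); a=im["color"][:,:,::-1]
im=viewer.get_image("side");b=im["color"][:,:,::-1]; cv2.imwrite("pics/s2.png",np.hstack([cv2.resize(a,(400,300)),cv2.resize(b[150:390,100:420],(400,300))]))
E
```

```text
at [ 504.2 -200.4  118.4] j [-0.59 -0.17  2.45  0.83  0.37  0.4 ] F [-0.7  0.2  0.9] t 17.05 op 50.2
504,-202,119 [-0.5  1.6 -0.4] 2
```

View pics/s2.png

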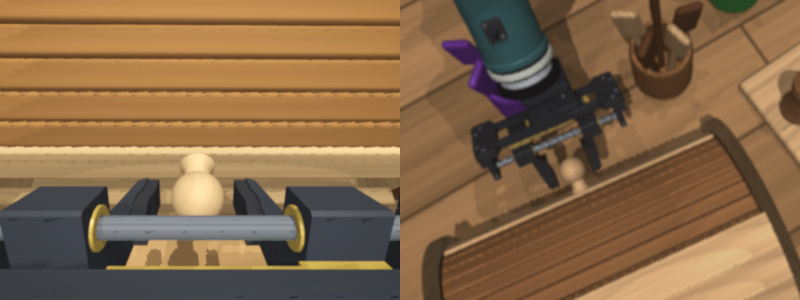

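```bash
python3 - <<'E'
import numpy as np
from workcell import sensors
R=sensors.state()['ee_rot']; xb=np.array([np.cos(-.133),np.sin(-.133),0])
for e in (.55,.65,.75,.85,.95,1.05,1.15,1.25,1.33,1.41):
    d=-175*(np.cos(e)-np.cos(.45))*xb+np.array([0,0,175*(np.sin(e)-np.sin(.45))]); print(e,(R.T@d).round(0))
E
```

```text
0.55 [ -7.   0. -16.]
0.65 [-12.   0. -33.]
0.75 [-16.   0. -50.]
0.85 [-18.   0. -67.]
0.95 [-18.   0. -85.]
1.05 [ -17.    1. -102.]
1.15 [ -14.    1. -119.]
1.25 [  -9.    1. -136.]
1.33 [  -3.    1. -149.]
1.41 [   3.    1. -162.]
```

>>> {"api": "servo_tool", "payload": {"moves": [{"gripper":20,"slide":[0,0,0],"spin":0},{"gripper":20,"slide":[0,0,0],"spin":0},{"gripper":20,"slide":[0,0,0],"spin":0},{"gripper":20,"slide":[-4,0,-8],"spin":0},{"gripper":20,"slide":[-7,0,-16],"spin":0},{"gripper":20,"slide":[-12,0,-33],"spin":0},{"gripper":20,"slide":[-16,0,-50],"spin":0},{"gripper":20,"slide":[-18,0,-67],"spin":0}], "newtons": 25}}

```text
time: 17.95
eef_pos: [543.8, -206.1, 170.3]
ee_rot: [[0.601, -0.134, -0.788], [-0.089, -0.991, 0.101], [-0.794, 0.009, -0.608]]
contact_force: [-1.7, -9.4, -7.3]
opening: 32.5
```

```bash
python3 sl.py; python3 - <<'E'
from h import *
im=viewer.get_image("wrist"); a=im["color"][:,:,::-1]
im=viewer.get_image("side");b=im["color"][:,:,::-1]; cv2.imwrite("pics/s3.png",np.hstack([cv2.resize(a,(400,300)),cv2.resize(b[150:390,100:420],(400,300))]))
E
```

```text
at [ 543.8 -206.1  170.3] j [-0.54 -0.17  2.33  0.59  0.43  0.69] F [-1.7 -9.4 -7.3] t 17.95 op 32.5
```

View pics/s3.png

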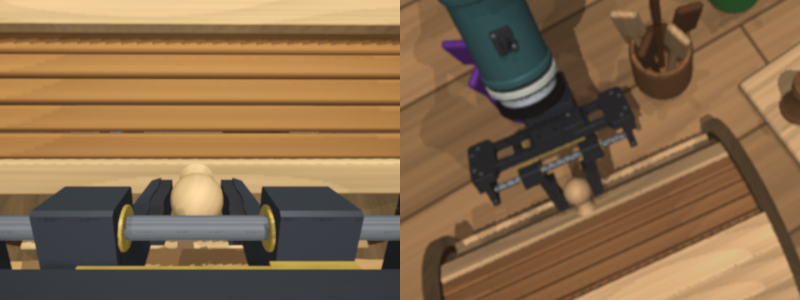

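>>> {"api": "servo_tool", "payload": {"moves": [{"gripper":20,"slide":[0,1,-18],"spin":0},{"gripper":20,"slide":[1,2,-35],"spin":0},{"gripper":20,"slide":[4,2,-52],"spin":0},{"gripper":20,"slide":[9,2,-69],"spin":0},{"gripper":20,"slide":[15,2,-82],"spin":0},{"gripper":20,"slide":[21,2,-95],"spin":0},{"gripper":20,"slide":[21,2,-97],"spin":0},{"gripper":20,"slide":[21,2,-97],"spin":0}]}}

```text
time: 18.85
eef_pos: [634.2, -218.2, 214.2]
ee_rot: [[0.604, -0.133, -0.786], [-0.086, -0.991, 0.101], [-0.792, 0.007, -0.61]]
contact_force: [4.6, 1.5, -0.9]
opening: 32.8
```

```bash
python3 sl.py; python3 - <<'E'
from h import *
im=viewer.get_image("wrist"); a=im["color"][:,:,::-1]
im=viewer.get_image("side");b=im["color"][:,:,::-1]; cv2.imwrite("pics/s4.png",np.hstack([cv2.resize(a,(400,300)),cv2.resize(b[150:480,100:420],(400,412))[:300]]))
im=viewer.get_image("top");b=im["color"][:,:,::-1];cv2.imwrite("pics/t4.png",b)
E
```

```text
at [ 634.2 -218.2  214.2] j [-0.47 -0.05  2.13  0.45  0.47  0.89] F [ 4.6  1.5 -0.9] t 18.85 op 32.8
```

View pics/s4.png

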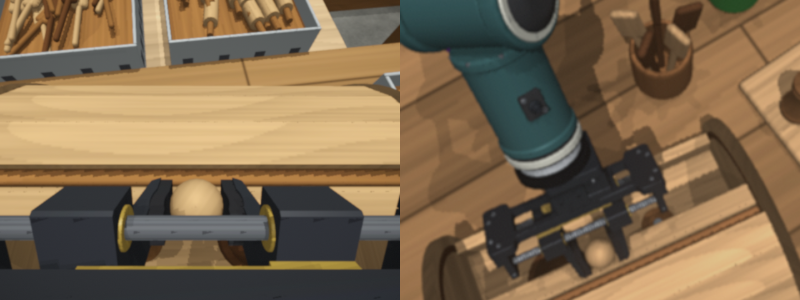

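View pics/t4.png

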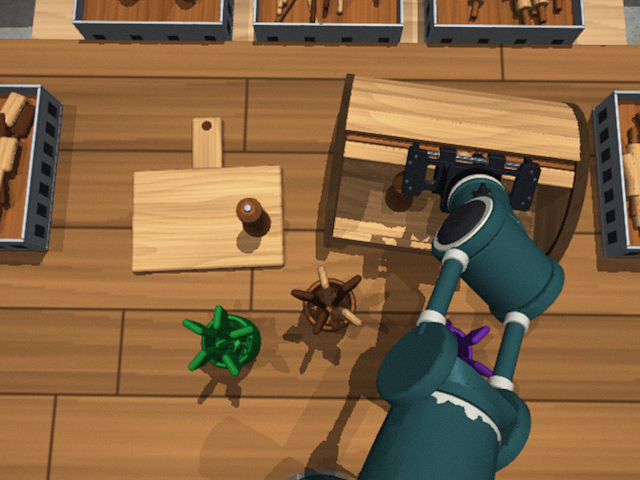

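>>> {"api": "servo_tool", "payload": {"moves": [{"gripper":88,"slide":[0,0,0],"spin":0},{"gripper":88,"slide":[0,0,0],"spin":0},{"gripper":88,"slide":[0,0,0],"spin":0},{"gripper":88,"slide":[-40,0,0],"spin":0},{"gripper":88,"slide":[-90,0,20],"spin":0},{"gripper":88,"slide":[-120,40,50],"spin":0},{"gripper":88,"slide":[-140,80,70],"spin":0},{"gripper":88,"slide":[-150,120,100],"spin":0}]}}

```text
time: 19.8
eef_pos: [455.3, -308.4, 278.2]
ee_rot: [[0.608, -0.132, -0.783], [-0.091, -0.991, 0.097], [-0.789, 0.012, -0.614]]
contact_force: [0.7, -1.6, -0.8]
opening: 88.1
```

```bash
python3 sl.py; python3 - <<'E'
from h import *
for n in ("side","top"):
    im=viewer.get_image(n); np.savez(n+"5.npz",**im)
    b=im["color"][:,:,::-1]; cv2.imwrite(f"pics/{n}5.png",b)
E
```

```text
at [ 455.3 -308.4  278.2] j [-0.91 -0.32  2.23  0.62  0.82  0.45] F [ 0.7 -1.6 -0.8] t 19.8 op 88.1
```

View pics/side5.png

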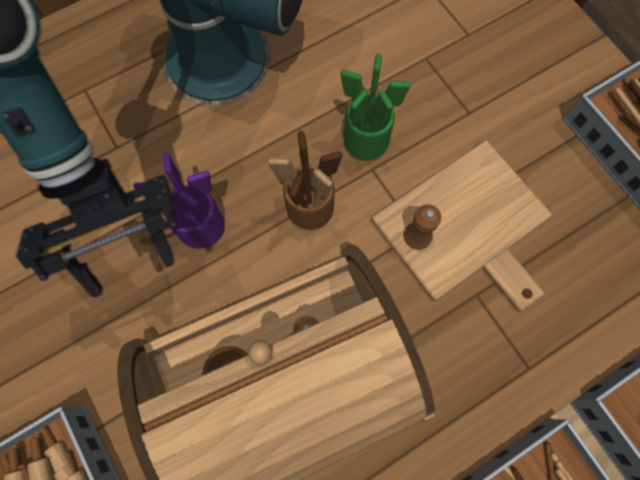

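View pics/top5.png

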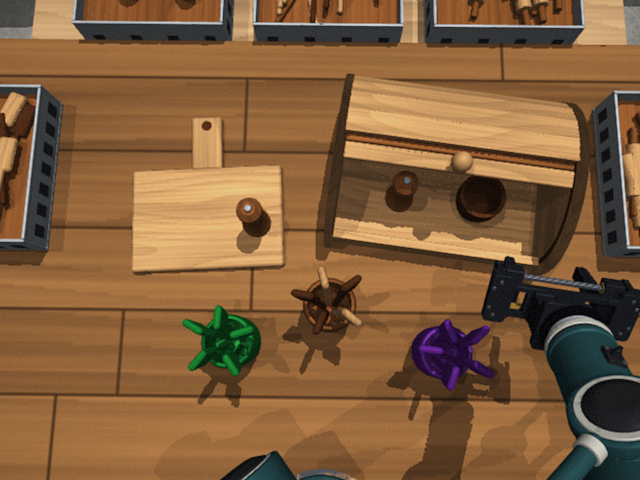

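```bash
python3 - <<'E'
from h import *
t=load("top5"); s=load("side5")
c=cv2.resize(t["color"][150:230,360:520,::-1],None,fx=5,fy=5,interpolation=cv2.INTER_CUBIC)
d=cv2.resize(s["color"][290:390,190:350,::-1],None,fx=5,fy=5,interpolation=cv2.INTER_CUBIC)[:200]
cv2.imwrite("pics/mill5.png",np.vstack([c,d]))
print("mate",onz(t,247.4,207.9,144),onz(s,429.9,213.4,144))
E
```

```text
mate [561.83369429 129.41536295 144.        ] [565.76759824 131.919422   144.        ]
```

View pics/mill5.png

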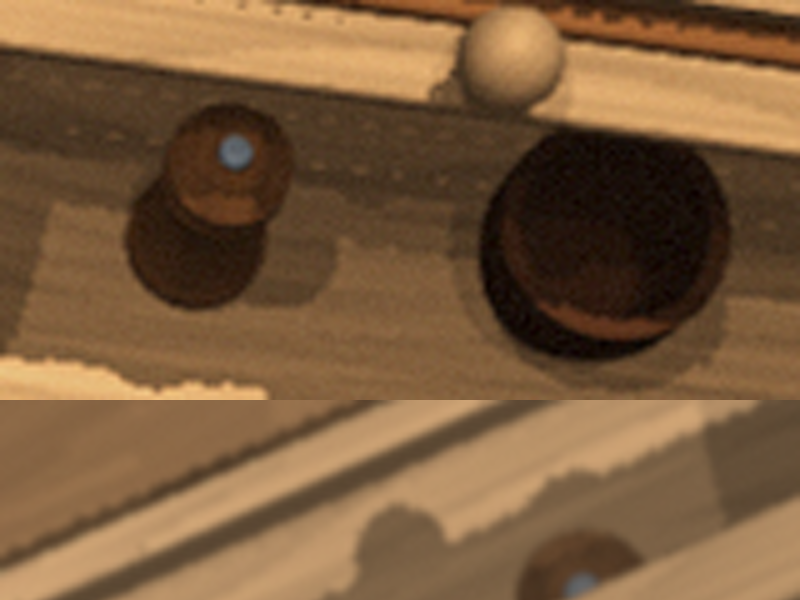

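```bash
python3 - <<'E'
from h import *
t=load("top5"); s=load("side5")
print(onz(t,407,180.4,138),onz(s,306.4,327.6,138),tri(ray(t,407,180.4),ray(s,306.4,327.6)))
m=(onz(t,407,180.4,138)+onz(s,306.4,327.6,138))/2
a=np.array([657,-221]); xb=np.array([np.cos(-.133),np.sin(-.133)]); yb=np.array([-xb[1],xb[0]])
f=lambda p:((p[:2]-a)@xb,(p[:2]-a)@yb)
print("mill bin",f(m)); q=onz(t,483,197,92); print("mortar",q,f(q))
k=tri(ray(t,462,161.5),ray(s,260,351)); print("knob",k, f(k[0]))
s=sensors.state(); R=s['ee_rot']; print(f(np.r_[a+R[:2,0],0]),R[2,0])
E
```

```text
[ 614.92782022 -142.49036743  138.        ] [ 618.17832996 -139.90110877  138.        ] (array([ 616.88971461, -141.40526888,  133.61954123]), np.float64(3.620616023998647))
mill bin (np.float64(-50.67242185071055), np.float64(73.73587739912014))
mortar [ 599.1127944  -284.71589735   92.        ] (np.float64(-48.92672343606447), np.float64(-70.8295127832407))
knob (array([ 622.71208302, -216.50718309,  221.74807925]), np.float64(3.619704041426693)) (np.float64(-34.58088880906131), np.float64(-0.09372160584891197))
(np.float64(0.6100812143303097), np.float64(-0.014616194291683001)) -0.792204063853315
```

```bash
python3 sl.py 520,-131,270 549,-131,198 628,-143,95
```

```text
at [ 451.4 -312.7  274.5] j [-0.92 -0.32  2.24  0.62  0.81  0.46] F [-1.7 -0.   0.4] t 19.9 op 88.3
520,-131,270 [  27.6 -189.7  -31.5] 194
549,-131,198 [ 102.1 -194.6  -10.3] 220
628,-143,95 [ 232.4 -195.   -10.8] 304
```

>>> {"api": "servo_tool", "payload": {"moves": [{"gripper":88,"slide":[28,-190,-31],"spin":0},{"gripper":88,"slide":[28,-190,-31],"spin":0},{"gripper":88,"slide":[28,-190,-31],"spin":0},{"gripper":88,"slide":[28,-190,-31],"spin":0},{"gripper":88,"slide":[102,-195,-10],"spin":0},{"gripper":88,"slide":[102,-195,-10],"spin":0},{"gripper":88,"slide":[102,-195,-10],"spin":0},{"gripper":88,"slide":[102,-195,-10],"spin":0}]}}

```text
time: 20.7
eef_pos: [551.2, -123.2, 198.2]
ee_rot: [[0.603, -0.133, -0.787], [-0.086, -0.991, 0.101], [-0.793, 0.007, -0.609]]
contact_force: [0.2, 0.4, 0.3]
opening: 87.7
```

```bash
python3 sl.py 628,-143,95; python3 - <<'E'
from h import *
s=sensors.state(); im=viewer.get_image("wrist"); np.savez("wrist6.npz",**im); np.savez("st6.npz",R=s['ee_rot'],p=s['eef_pos']); cv2.imwrite("pics/w6.png",im["color"][:,:,::-1])
E
```

```text
at [ 551.2 -123.2  198.2] j [-0.33 -0.27  2.35  0.28  0.43  1.15] F [0.2 0.4 0.3] t 20.7 op 87.7
628,-143,95 [129.8   8.7   0.4] 130
```

View pics/w6.png

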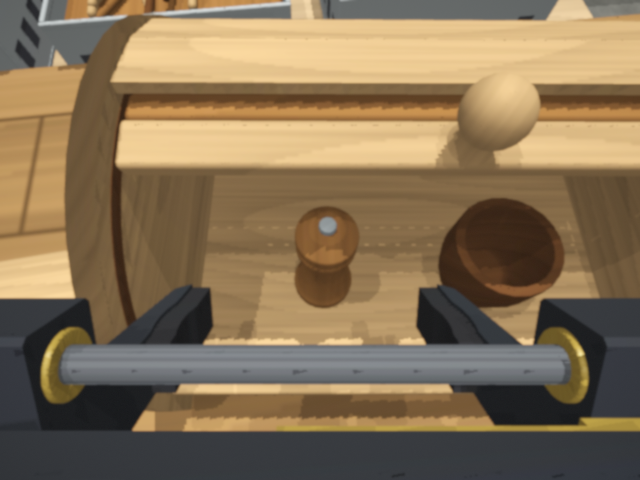

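```bash
python3 - <<'E'
from h import *
w=load("wrist6"); d=np.load("st6.npz"); T=np.eye(4);T[:3,:3]=d["R"];T[:3,3]=d["p"]; W=T@w["hand_eye"]
print(onz(w,328,226,138,W)); m=load("top5")
print(tri(ray(w,328,226,W),ray(m,407,180.4)))
print("knob",tri(ray(w,499,111,W),ray(m,462,161.5)))
E
```

```text
[ 615.5908198  -141.12511444  138.        ]
(array([ 613.22179035, -141.14147511,  143.38506301]), np.float64(1.2347657847711464))
knob (array([ 622.18095596, -217.34011899,  223.36471507]), np.float64(1.5404815444817268))
```

>>> {"api": "servo_tool", "payload": {"moves": [{"gripper":88,"slide":[30,8,0],"spin":0},{"gripper":88,"slide":[65,8,0],"spin":0},{"gripper":88,"slide":[100,8,0],"spin":0},{"gripper":88,"slide":[120,8,0],"spin":0},{"gripper":88,"slide":[130,8,0],"spin":0},{"gripper":88,"slide":[130,8,0],"spin":0},{"gripper":60,"slide":[130,8,0],"spin":0},{"gripper":60,"slide":[130,8,0],"spin":0}]}}

```text
time: 21.55
eef_pos: [629.5, -144.0, 97.9]
ee_rot: [[0.606, -0.134, -0.784], [-0.089, -0.991, 0.101], [-0.79, 0.008, -0.613]]
contact_force: [0.5, 0.8, -0.0]
opening: 74.1
```

```bash
python3 sl.py 628,-143,95; python3 - <<'E'
from h import *
s=sensors.state(); im=viewer.get_image("wrist"); cv2.imwrite("pics/w7.png",im["color"][:,:,::-1])
E
```

```text
at [ 629.5 -144.    97.9] j [-0.32  0.06  2.28  0.63  0.18  0.79] F [ 0.5  0.8 -0. ] t 21.55 op 74.1
628,-143,95 [ 1.3 -0.8  3.1] 3
```

View pics/w7.png

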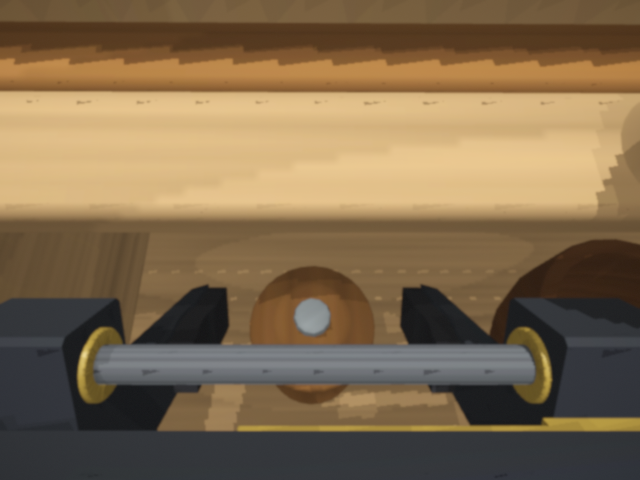

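>>> {"api": "servo_tool", "payload": {"moves": [{"gripper":35,"slide":[0,0,0],"spin":0},{"gripper":35,"slide":[0,0,0],"spin":0},{"gripper":35,"slide":[0,0,0],"spin":0},{"gripper":35,"slide":[0,0,0],"spin":0},{"gripper":35,"slide":[0,0,0],"spin":0},{"gripper":35,"slide":[0,0,0],"spin":0},{"gripper":35,"slide":[-6,0,-5],"spin":0},{"gripper":35,"slide":[-12,0,-10],"spin":0}], "newtons": 30}}

```text
time: 22.4
eef_pos: [627.7, -142.5, 109.1]
ee_rot: [[0.601, -0.133, -0.788], [-0.086, -0.991, 0.102], [-0.795, 0.007, -0.607]]
contact_force: [-0.2, -0.1, -2.9]
opening: 43.5
```

```bash
python3 sl.py; python3 - <<'E'
from h import *
s=sensors.state(); im=viewer.get_image("wrist"); a=cv2.resize(im["color"][:,:,::-1],(400,300)); im=viewer.get_image("top"); b=cv2.resize(im["color"][100:290,310:560,::-1],(400,300)); cv2.imwrite("pics/w8.png",np.hstack([a,b]))
E
```

```text
at [ 627.7 -142.5  109.1] j [-0.32  0.04  2.27  0.53  0.21  0.9 ] F [-0.2 -0.1 -2.9] t 22.4 op 43.5
```

View pics/w8.png

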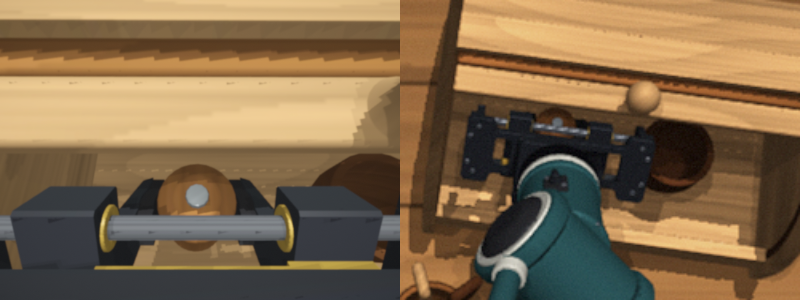

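```bash
python3 sl.py 538,-130,260 560,0,280 583,140,290
```

```text
at [ 629.1 -143.   111. ] j [-0.32  0.04  2.27  0.53  0.21  0.9 ] F [-0.4  0.5 -2.5] t 22.5 op 43.5
538,-130,260 [-174.2    0.3  -17.9] 175
560,0,280 [-188.1 -131.3  -34.3] 232
583,140,290 [-194.3 -273.   -44.4] 338
```

>>> {"api": "servo_tool", "payload": {"moves": [{"gripper":35,"slide":[-20,0,0],"spin":0},{"gripper":35,"slide":[-50,0,0],"spin":0},{"gripper":35,"slide":[-85,0,0],"spin":0},{"gripper":35,"slide":[-120,0,-2],"spin":0},{"gripper":35,"slide":[-150,0,-8],"spin":0},{"gripper":35,"slide":[-174,-8,-18],"spin":0},{"gripper":35,"slide":[-184,-35,-24],"spin":0},{"gripper":35,"slide":[-188,-70,-30],"spin":0}]}}

```text
time: 23.3
eef_pos: [548.2, -60.9, 278.8]
ee_rot: [[0.605, -0.136, -0.785], [-0.089, -0.991, 0.104], [-0.791, 0.007, -0.611]]
contact_force: [0.9, 0.0, -3.5]
opening: 43.0
```

```bash
python3 sl.py 560,0,280 583,140,290 583,283,270; python3 - <<'E'
from h import *
im=viewer.get_image("side"); cv2.imwrite("pics/s9.png",im["color"][:,:,::-1])
E
```

```text
at [548.2 -60.9 278.8] j [-0.16 -0.39  2.28  0.02  0.6   1.53] F [ 0.9  0.  -3.5] t 23.3 op 43.0
560,0,280 [  0.8 -61.9  -3.7] 62
583,140,290 [  -5.7 -203.7  -13.4] 204
583,283,270 [  -2.7 -345.5   13.6] 346
```

View pics/s9.png

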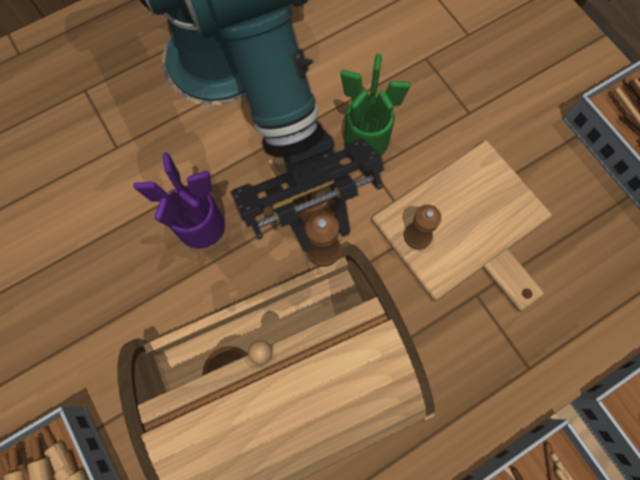

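>>> {"api": "servo_tool", "payload": {"moves": [{"gripper":35,"slide":[0,-110,-4],"spin":0},{"gripper":35,"slide":[0,-150,-6],"spin":0},{"gripper":35,"slide":[-2,-195,-8],"spin":0},{"gripper":35,"slide":[-2,-240,-4],"spin":0},{"gripper":35,"slide":[-2,-280,4],"spin":0},{"gripper":35,"slide":[-2,-315,10],"spin":0},{"gripper":35,"slide":[-2,-338,14],"spin":0},{"gripper":35,"slide":[-2,-345,14],"spin":0}]}}

```text
time: 24.15
eef_pos: [592.2, 269.5, 279.1]
ee_rot: [[0.576, -0.092, -0.812], [-0.051, -0.996, 0.076], [-0.816, -0.002, -0.579]]
contact_force: [-1.2, 0.3, -2.5]
opening: 43.2
```

```bash
python3 sl.py 583,283,150 583,283,112 583,283,104; python3 - <<'E'
from h import *
a=viewer.get_image("side")["color"][60:330,260:580,::-1]; b=viewer.get_image("top")["color"][90:360,60:380,::-1]
cv2.imwrite("pics/s10.png",np.hstack([cv2.resize(a,(400,337)),cv2.resize(b,(400,337))]))
E
```

```text
at [592.2 269.5 279.1] j [ 0.58 -0.08  2.02 -0.54  0.77  2.55] F [-1.2  0.3 -2.5] t 24.15 op 43.2
583,283,150 [ 99.3 -12.3  83.2] 130
583,283,112 [130.3 -12.3 105.2] 168
583,283,104 [136.9 -12.2 109.8] 176
```

View pics/s10.png

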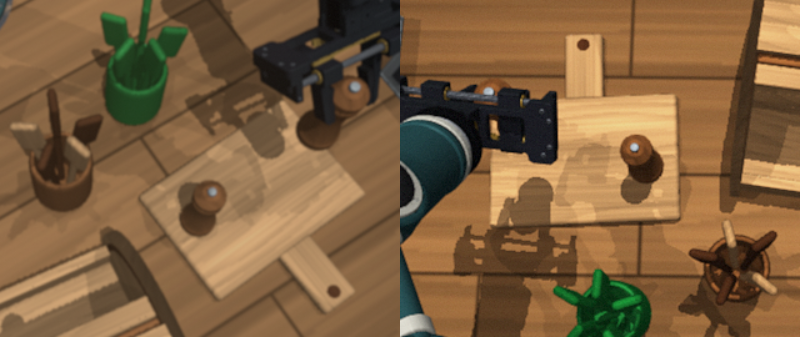

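```bash
cat > kin.py <<'E'
import numpy as np
from scipy.optimize import least_squares
from scipy.spatial.transform import Rotation as Ro
D=[([-1.168,.2647,1.6053,0,1.2737,-.0369],[287.1,-610.1,237.4]),
([-.173,.195,.899,.001,2.042,1.528],[600.3,-78.9,672.1]),([-.184,.344,.311,.002,2.46,1.522],[523.4,-71.7,842]),
([-.225,.083,.311,.002,2.662,1.481],[288.9,-40.2,945.2]),([-.179,.369,.314,-.003,2.358,1.523],[572.1,-78.7,829.4]),
([-.161,.925,.312,-.003,1.743,1.542],[989.9,-136.6,408.9]),([-.159,1.049,.312,-.002,1.576,1.544],[1057.5,-145.4,290.7]),
([-.157,.861,.312,.005,1.448,1.546],[1071.1,-142.6,508.4]),([-.302,.03,1.69,.138,.775,1.333],[761.9,-177.2,408.6]),
([-.59,-.31,2.37,.55,.53,.71],[506.6,-203.3,203.6]),([-.59,-.17,2.45,.83,.37,.4],[504.2,-200.4,118.4]),([-.47,-.05,2.13,.45,.47,.89],[634.2,-218.2,214.2]),
([-.92,-.32,2.24,.62,.81,.46],[451.4,-312.7,274.5]),([-.33,-.27,2.35,.28,.43,1.15],[551.2,-123.2,198.2]),([-.32,.06,2.28,.63,.18,.79],[629.5,-144,97.9]),
([.58,-.08,2.02,-.54,.77,2.55],[592.2,269.5,279.1])]
def fk(j,p):
    h,a1,a2,L,d,r0=p
    R1=Ro.from_euler('z',j[0]); R2=R1*Ro.from_euler('y',j[1]); R3=R2*Ro.from_euler('y',j[2])
    R=R3*Ro.from_euler('z',j[3])*Ro.from_euler('y',j[4])*Ro.from_euler('z',j[5])
    x=np.array([0,0,h])+R1.apply([r0,d,0])+R2.apply([0,0,a1])+R3.apply([0,0,a2])+R.apply([0,0,L])
    return x,R
def fit():
    f=lambda p:np.concatenate([fk(j,p)[0]-np.array(x) for j,x in D])
    s=least_squares(f,[350,450,450,250,25,0],loss='soft_l1',f_scale=5); return s.x,f(s.x)
lo=np.array([-2.63,-.94,.31,-1.31,0,-2.55]);hi=np.array([2.63,2.18,2.57,4.45,2.66,2.55])
E
python3 - <<'E'
from kin import *
p,r=fit(); print(p.round(1)); print(np.abs(r).reshape(-1,3).max(1).round(0))
# C: tool R given; R_tool = R*C ; estimate C from start
Rt=np.array([[0.601,-0.133,-0.788],[-0.086,-0.991,0.102],[-0.795,0.007,-0.607]])
j=[-.32,.04,2.27,.53,.21,.9]; print((fk(j,p)[1].as_matrix().T@Rt).round(2))
j0=D[0][0]; R0=np.array([[0,.4257,-.9048],[0,-.9048,-.4257],[-1,0,0]]); print((fk(j0,p)[1].as_matrix().T@R0).round(2))
E
```

```text
[2.497e+02 5.122e+02 5.666e+02 3.395e+02 2.470e+01 1.000e-01]
[1. 1. 1. 2. 1. 0. 0. 0. 1. 1. 2. 2. 2. 2. 1. 2.]
[[ 0. -1. -0.]
 [-0.  0. -1.]
 [ 1.  0. -0.]]
[[-0. -1. -0.]
 [-0.  0. -1.]
 [ 1. -0. -0.]]
```

```bash
cat >> kin.py <<'E'
C=np.array([[0,-1,0],[0,0,-1],[1,0,0]],float)
P,_=fit()
Rg=np.array([[0.601,-0.133,-0.788],[-0.086,-0.991,0.102],[-0.795,0.007,-0.607]])
def ik(x,R,j0):
    def f(j):
        a,b=fk(j,P); e=(Ro.from_matrix(b.as_matrix()@C).inv()*Ro.from_matrix(R)).as_rotvec(); return np.r_[(a-x)/100,e]
    s=least_squares(f,j0); return s.x,np.linalg.norm(s.fun)
E
python3 - <<'E'
from kin import *
for x in [(592,263,280),(592,263,104),(652,218,104),(652,200,104),(652,218,200),(620,240,104),(652,240,104)]:
    for sp in (0,-np.pi):
        R=Rg@Ro.from_euler('x',sp).as_matrix()
        j,e=ik(np.array(x),R,[.5,0,2.1,-.5,.6,2.3+sp]); print(x,round(sp,1),j.round(2),round(e,3))
E
```

```text
(592, 263, 280) 0 [ 0.59 -0.08  2.03 -0.62  0.78  2.66] 0.0
(592, 263, 280) -3.1 [ 0.59 -0.08  2.03 -0.62  0.78 -0.49] 0.0
(592, 263, 104) 0 [ 0.59  0.13  2.18 -0.97  0.52  3.09] 0.0
(592, 263, 104) -3.1 [ 0.59  0.13  2.18 -0.97  0.52 -0.06] 0.0
(652, 218, 104) 0 [ 0.46  0.18  2.13 -0.93  0.44  2.94] 0.0
(652, 218, 104) -3.1 [ 0.46  0.18  2.13 -0.93  0.44 -0.2 ] 0.0
(652, 200, 104) 0 [ 0.42  0.16  2.15 -0.93  0.42  2.91] 0.0
(652, 200, 104) -3.1 [ 0.42  0.16  2.15 -0.93  0.42 -0.23] 0.0
(652, 218, 200) 0 [ 0.46  0.05  2.06 -0.68  0.58  2.65] 0.0
(652, 218, 200) -3.1 [ 0.46  0.05  2.06 -0.68  0.58 -0.49] 0.0
(620, 240, 104) 0 [ 0.52  0.15  2.16 -0.96  0.48  3.02] 0.0
(620, 240, 104) -3.1 [ 0.52  0.15  2.16 -0.96  0.48 -0.12] 0.0
(652, 240, 104) 0 [ 0.49  0.2   2.1  -0.94  0.46  2.97] 0.0
(652, 240, 104) -3.1 [ 0.49  0.2   2.1  -0.94  0.46 -0.17] 0.0
```

```bash
python3 - <<'E'
from kin import *
R0=Ro.from_matrix(Rg)
for x in [(772,88,92),(772,60,92),(772,88,200),(772,40,92),(700,20,240)]:
    for sp in (0,-np.pi):
        R=Rg@Ro.from_euler('x',sp).as_matrix()
        j,e=ik(np.array(x),R,[.1,0.2,1.9,-.2,.6,1.7+sp]); print(x,round(sp,1),j.round(2),round(e,3))
from workcell import sensors
s=sensors.state(); R=s['ee_rot']; ax=R@Rg.T@np.array([0,0,1]); print("mill tilt now",np.arccos(ax[2]),ax.round(3))
E
python3 - <<'E'
from h import *
t=load("top5"); 
for u,v in [(310,130),(300,110),(315,160)]: print(u,v,onz(t,u,v,0).round(0))
E
```

```text
(772, 88, 92) 0 [ 0.16  0.31  1.99 -0.71  0.28  2.5 ] 0.0
(772, 88, 92) -3.1 [ 0.16  0.31  1.99 -0.71  0.28 -0.65] 0.0
(772, 60, 92) 0 [ 0.11  0.3   2.   -0.65  0.26  2.4 ] 0.0
(772, 60, 92) -3.1 [ 0.11  0.3   2.   -0.65  0.26 -0.74] 0.0
(772, 88, 200) 0 [ 0.16  0.17  1.92 -0.43  0.45  2.19] 0.0
(772, 88, 200) -3.1 [ 0.16  0.17  1.92 -0.43  0.45 -0.95] 0.0
(772, 40, 92) 0 [ 0.08  0.3   2.   -0.59  0.24  2.31] 0.0
(772, 40, 92) -3.1 [ 0.08  0.3   2.   -0.59  0.24 -0.83] 0.0
(700, 20, 240) 0 [ 0.05 -0.02  2.05 -0.25  0.48  1.94] 0.0
(700, 20, 240) -3.1 [ 0.05 -0.02  2.05 -0.25  0.48 -1.2 ] 0.0
mill tilt now 0.027168418881433634 [ 0.034 -0.01   1.   ]
310 130 [758.  32.   0.]
300 110 [801.  53.   0.]
315 160 [696.  21.   0.]
```

```bash
python3 sl.py 570,100,285 552,-61,279 535,-130,226 618,-141,100; python3 st.py
```

```text
at [592.1 266.7 279.1] j [ 0.57 -0.08  2.02 -0.54  0.77  2.55] F [-0.4 -0.8 -3.8] t 24.25 op 43.0
570,100,285 [ -8.4 168.    1.6] 168
552,-61,279 [ -5.1 330.    7.2] 330
535,-130,226 [ 32.1 400.3  46.4] 404
618,-141,100 [183.3 403.4  51.1] 446
[ 0.573 -0.078  2.018 -0.541  0.77   2.55 ] [592.1 266.7 279.1]
[[ 0.576 -0.095 -0.812]
 [-0.055 -0.996  0.077]
 [-0.815 -0.    -0.579]]
```

>>> {"api": "servo_tool", "payload": {"moves": [{"gripper":35,"slide":[-2,30,0],"spin":0},{"gripper":35,"slide":[-4,75,0],"spin":0},{"gripper":35,"slide":[-6,120,1],"spin":0},{"gripper":35,"slide":[-8,165,2],"spin":0},{"gripper":35,"slide":[-8,210,3],"spin":0},{"gripper":35,"slide":[-6,255,5],"spin":0},{"gripper":35,"slide":[-5,300,6],"spin":0},{"gripper":35,"slide":[-5,335,8],"spin":0}]}}

```text
time: 25.05
eef_pos: [548.2, -70.2, 278.3]
ee_rot: [[0.577, -0.099, -0.811], [-0.057, -0.995, 0.081], [-0.815, -0.0, -0.58]]
contact_force: [1.4, 0.3, -3.2]
opening: 43.2
```

```bash
python3 sl.py 535,-130,226 618,-141,104; python3 st.py
```

```text
at [548.2 -70.2 278.3] j [-0.21 -0.37  2.25  0.11  0.65  1.39] F [ 1.4  0.3 -3.2] t 25.05 op 43.2
535,-130,226 [38.4 60.8 36.2] 81
618,-141,104 [186.3  63.6  38.7] 201
[-0.213 -0.368  2.249  0.11   0.649  1.39 ] [548.2 -70.2 278.3]
[[ 0.577 -0.099 -0.811]
 [-0.057 -0.995  0.081]
 [-0.815 -0.    -0.58 ]]
```

>>> {"api": "servo_tool", "payload": {"moves": [{"gripper":35,"slide":[12,25,12],"spin":0},{"gripper":35,"slide":[28,50,26],"spin":0},{"gripper":35,"slide":[42,60,36],"spin":0},{"gripper":35,"slide":[75,62,37],"spin":0},{"gripper":35,"slide":[110,63,38],"spin":0},{"gripper":35,"slide":[145,63,38],"spin":0},{"gripper":35,"slide":[172,63,39],"spin":0},{"gripper":35,"slide":[186,63,39],"spin":0}]}}

```text
time: 25.85
eef_pos: [618.0, -137.4, 101.5]
ee_rot: [[0.574, -0.098, -0.813], [-0.055, -0.995, 0.081], [-0.817, -0.002, -0.576]]
contact_force: [0.1, 0.9, -3.1]
opening: 43.3
```

```bash
python3 sl.py 618,-141,97; python3 - <<'E'
from h import *
a=viewer.get_image("side")["color"][200:470,110:430,::-1]; b=viewer.get_image("wrist")["color"][:,:,::-1]
cv2.imwrite("pics/s11.png",np.hstack([cv2.resize(a,(400,337)),cv2.resize(b,(400,337))]))
E
```

```text
at [ 618.  -137.4  101.5] j [-0.33  0.04  2.27  0.54  0.26  0.86] F [ 0.1  0.9 -3.1] t 25.85 op 43.3
618,-141,97 [3.9 3.6 2.3] 6
```

View pics/s11.png

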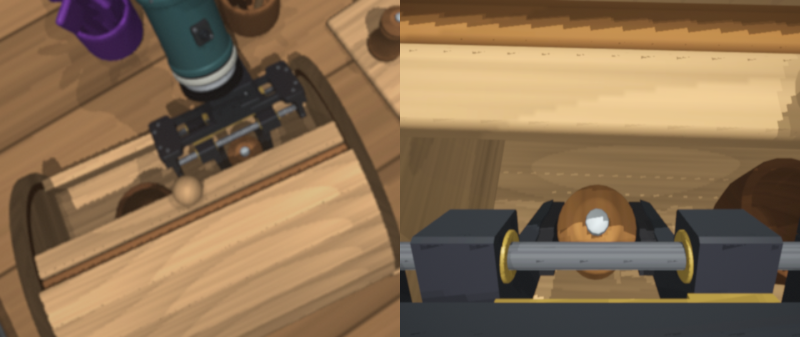

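>>> {"api": "servo_tool", "payload": {"moves": [{"gripper":35,"slide":[2,0,1],"spin":0},{"gripper":35,"slide":[3,0,2],"spin":0},{"gripper":35,"slide":[4,0,3],"spin":0},{"gripper":35,"slide":[4,0,3],"spin":0},{"gripper":50,"slide":[4,0,3],"spin":0},{"gripper":60,"slide":[4,0,3],"spin":0},{"gripper":80,"slide":[4,0,3],"spin":0},{"gripper":88,"slide":[4,0,3],"spin":0}]}}

```text
time: 26.75
eef_pos: [621.2, -136.9, 101.5]
ee_rot: [[0.58, -0.096, -0.809], [-0.055, -0.995, 0.079], [-0.813, -0.001, -0.582]]
contact_force: [-0.9, 0.3, 0.3]
opening: 71.6
```

```bash
python3 sl.py; python3 - <<'E'
from h import *
s=sensors.state(); im=viewer.get_image("wrist"); np.savez("wrist12.npz",**im); np.savez("st12.npz",R=s['ee_rot'],p=s['eef_pos']);b=im["color"][:,:,::-1]; cv2.imwrite("pics/w12.png",b)
E
```

```text
at [ 621.2 -136.9  101.5] j [-0.33  0.05  2.27  0.56  0.25  0.83] F [-0.9  0.3  0.3] t 26.75 op 71.6
```

View pics/w12.png

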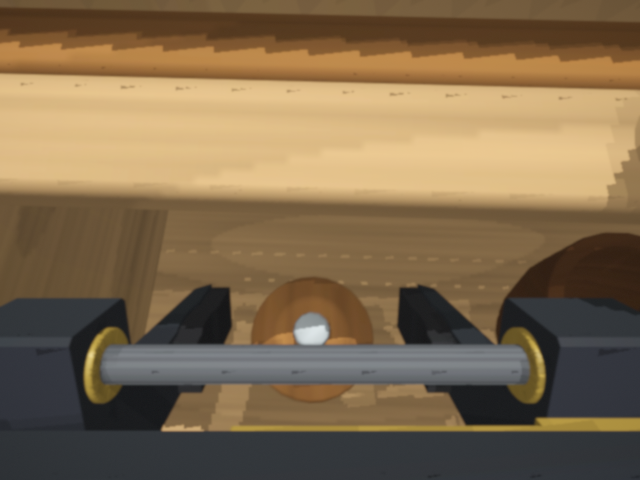

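```bash
python3 sl.py 545,-128,208 570,-128,340; python3 - <<'E'
from h import *
w=load("wrist12"); d=np.load("st12.npz"); T=np.eye(4);T[:3,:3]=d["R"];T[:3,3]=d["p"]; W=T@w["hand_eye"]
print(onz(w,311,328,138,W))
E
```

```text
at [ 621.  -136.9  101.2] j [-0.33  0.05  2.27  0.56  0.25  0.83] F [-0.7 -0.4 -0.3] t 26.8 op 76.0
545,-128,208 [-1.313e+02 -1.600e+00  1.000e-01] 131
570,-128,340 [-224.2   -4.1  -96.9] 244
[ 606.74683269 -134.39109614  138.        ]
```

>>> {"api": "servo_tool", "payload": {"moves": [{"gripper":88,"slide":[-30,0,0],"spin":0},{"gripper":88,"slide":[-80,0,0],"spin":0},{"gripper":88,"slide":[-130,0,0],"spin":0},{"gripper":88,"slide":[-165,0,-40],"spin":0},{"gripper":88,"slide":[-200,0,-75],"spin":-0.14},{"gripper":88,"slide":[-224,0,-97],"spin":-0.28},{"gripper":88,"slide":[-224,0,-97],"spin":-0.43},{"gripper":88,"slide":[-224,0,-97],"spin":-0.57}]}}

```text
time: 27.6
eef_pos: [570.5, -132.4, 342.6]
ee_rot: [[0.582, 0.359, -0.73], [-0.056, -0.877, -0.477], [-0.811, 0.318, -0.49]]
contact_force: [-0.1, 0.4, -0.7]
opening: 88.1
```

>>> {"api": "servo_tool", "payload": {"moves": [{"gripper":88,"slide":[0,0,0],"spin":-0.15},{"gripper":88,"slide":[0,0,0],"spin":-0.3},{"gripper":88,"slide":[0,0,0],"spin":-0.45},{"gripper":88,"slide":[0,0,0],"spin":-0.6},{"gripper":88,"slide":[0,0,0],"spin":-0.75},{"gripper":88,"slide":[0,0,0],"spin":-0.9},{"gripper":88,"slide":[0,0,0],"spin":-1.05},{"gripper":88,"slide":[0,0,0],"spin":-1.2}]}}

```text
time: 28.4
eef_pos: [569.5, -132.1, 339.3]
ee_rot: [[0.578, 0.813, 0.071], [-0.055, 0.125, -0.991], [-0.814, 0.569, 0.117]]
contact_force: [0.6, 0.3, 0.4]
opening: 88.1
```

```bash
python3 sl.py; python3 st.py
```

```text
at [ 569.5 -132.1  339.3] j [-0.36 -0.33  2.11  0.22  0.77 -0.58] F [0.6 0.3 0.4] t 28.4 op 88.1
[-0.359 -0.327  2.11   0.22   0.768 -0.58 ] [ 569.5 -132.1  339.3]
[[ 0.578  0.813  0.071]
 [-0.055  0.125 -0.991]
 [-0.814  0.569  0.117]]
```

>>> {"api": "servo_tool", "payload": {"moves": [{"gripper":88,"slide":[0,0,0],"spin":-0.15},{"gripper":88,"slide":[0,0,0],"spin":-0.3},{"gripper":88,"slide":[0,0,0],"spin":-0.45},{"gripper":88,"slide":[0,0,0],"spin":-0.6},{"gripper":88,"slide":[0,0,0],"spin":-0.75},{"gripper":88,"slide":[0,0,0],"spin":-0.9},{"gripper":88,"slide":[0,0,0],"spin":-1.05},{"gripper":88,"slide":[0,0,0],"spin":-1.2}]}}

```text
time: 29.2
eef_pos: [569.5, -132.1, 339.3]
ee_rot: [[0.578, 0.228, 0.783], [-0.055, 0.969, -0.242], [-0.814, 0.097, 0.573]]
contact_force: [-0.4, 0.2, 0.3]
opening: 88.1
```

```bash
python3 sl.py; python3 - <<'E'
import numpy as np
from workcell import sensors
s=sensors.state(); R=s['ee_rot']; p=s['eef_pos']; a=np.arctan2(-R[2,1],R[2,2]); print("spin needed",a)
x=R[:,0]; m=np.array([606.7,-134.4,111]); tcp=m+19*x
for d in (150,130,0): print(d,(R.T@(tcp-d*x-p)).round(1),(tcp-d*x).round(1))
from h import *
b=viewer.get_image("top")["color"][90:360,200:620,::-1]; cv2.imwrite("pics/t13.png",b)
E
```

```text
at [ 569.5 -132.1  339.3] j [-0.36 -0.33  2.11  0.22  0.77 -1.78] F [-0.4  0.2  0.3] t 29.2 op 88.1
spin needed -0.16744467126072696
150 [  76.4  -15.9 -101.1] [ 530.9 -127.2  217.6]
130 [  96.4  -15.9 -101.1] [ 542.5 -128.3  201.3]
0 [ 226.4  -15.9 -101.1] [ 617.7 -135.4   95.5]
```

View pics/t13.png

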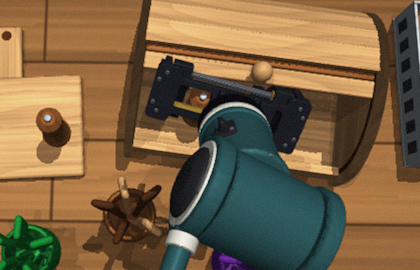

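>>> {"api": "servo_tool", "payload": {"moves": [{"gripper":88,"slide":[25,-5,-33],"spin":-0.08},{"gripper":88,"slide":[50,-11,-67],"spin":-0.167},{"gripper":88,"slide":[76,-16,-101],"spin":-0.167},{"gripper":88,"slide":[76,-16,-101],"spin":-0.167},{"gripper":88,"slide":[115,-16,-101],"spin":-0.167},{"gripper":88,"slide":[150,-16,-101],"spin":-0.167},{"gripper":88,"slide":[150,-16,-101],"spin":-0.167},{"gripper":88,"slide":[150,-16,-101],"spin":-0.167}]}}

```text
time: 30.05
eef_pos: [575.2, -131.1, 159.5]
ee_rot: [[0.579, 0.101, 0.809], [-0.055, 0.995, -0.085], [-0.813, 0.005, 0.582]]
contact_force: [-0.8, -1.1, 0.3]
opening: 88.3
```

```bash
python3 sl.py 617.7,-135.4,95.5; python3 st.py; python3 - <<'E'
from h import *
a=viewer.get_image("side")["color"][200:470,110:430,::-1]; b=viewer.get_image("wrist")["color"][:,:,::-1]
cv2.imwrite("pics/s14.png",np.hstack([cv2.resize(a,(400,337)),cv2.resize(b,(400,337))]))
E
```

```text
at [ 575.2 -131.1  159.5] j [-0.35 -0.14  2.31  0.4   0.39 -2.15] F [-0.8 -1.1  0.3] t 30.05 op 88.3
617.7,-135.4,95.5 [76.9 -0.3 -2.5] 77
[-0.352 -0.14   2.315  0.401  0.39  -2.147] [ 575.2 -131.1  159.5]
[[ 0.579  0.101  0.809]
 [-0.055  0.995 -0.085]
 [-0.813  0.005  0.582]]
```

View pics/s14.png

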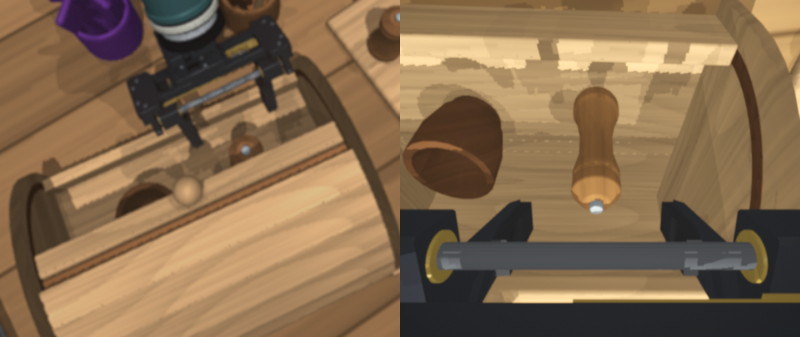

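>>> {"api": "servo_tool", "payload": {"moves": [{"gripper":88,"slide":[30,0,-1],"spin":0},{"gripper":88,"slide":[60,0,-2],"spin":0},{"gripper":88,"slide":[77,0,-2],"spin":0},{"gripper":88,"slide":[77,0,-2],"spin":0},{"gripper":35,"slide":[77,0,-2],"spin":0},{"gripper":35,"slide":[77,0,-2],"spin":0},{"gripper":35,"slide":[77,0,-2],"spin":0},{"gripper":35,"slide":[77,0,-2],"spin":0}]}}

```text
time: 30.95
eef_pos: [616.8, -135.0, 95.3]
ee_rot: [[0.58, 0.1, 0.808], [-0.056, 0.995, -0.084], [-0.813, 0.004, 0.583]]
contact_force: [0.6, 0.4, -0.9]
opening: 58.1
```

```bash
python3 sl.py 617.7,-135.4,95.5; python3 - <<'E'
from h import *
a=viewer.get_image("side")["color"][200:470,110:430,::-1]; b=viewer.get_image("wrist")["color"][:,:,::-1]
cv2.imwrite("pics/s15.png",np.hstack([cv2.resize(a,(400,337)),cv2.resize(b,(400,337))]))
E
```

```text
at [ 616.8 -135.    95.3] j [-0.33  0.05  2.28  0.59  0.24 -2.33] F [ 0.6  0.4 -0.9] t 30.95 op 58.1
617.7,-135.4,95.5 [ 0.4 -0.3  0.8] 1
```

View pics/s15.png

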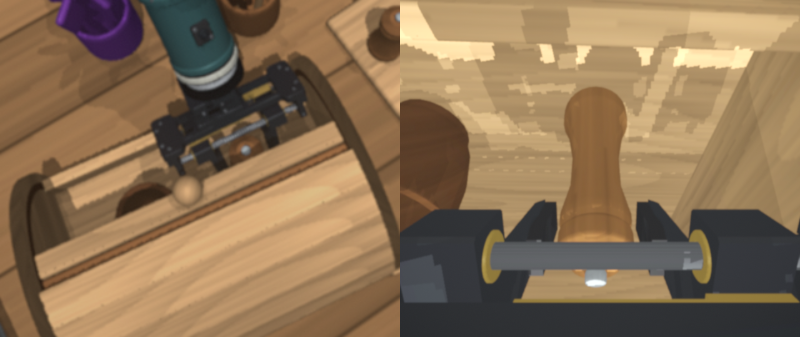

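>>> {"api": "servo_tool", "payload": {"moves": [{"gripper":35,"slide":[0,0,0],"spin":0},{"gripper":35,"slide":[0,0,0],"spin":0},{"gripper":35,"slide":[0,0,0],"spin":0},{"gripper":35,"slide":[0,0,0],"spin":0},{"gripper":35,"slide":[-9,0,4],"spin":0},{"gripper":35,"slide":[-30,0,5],"spin":0},{"gripper":35,"slide":[-65,0,5],"spin":0},{"gripper":35,"slide":[-105,0,8],"spin":0}]}}

```text
time: 31.85
eef_pos: [559.0, -128.5, 180.5]
ee_rot: [[0.572, 0.099, 0.814], [-0.052, 0.995, -0.085], [-0.819, 0.006, 0.574]]
contact_force: [0.3, 1.0, -3.0]
opening: 43.1
```

```bash
python3 sl.py 545,-125,230 556,-10,280 580,140,285 592,262,275; python3 - <<'E'
from kin import *
from workcell import sensors
R=sensors.state()['ee_rot']; print(R.round(3))
for x in [(592,262,275),(592,262,104)]: print(ik(np.array(x),R,[.59,.13,2.18,-.97,.52,-.06]))
E
```

```text
at [ 559.  -128.5  180.5] j [-0.36 -0.2   2.32  0.35  0.46 -2.1 ] F [ 0.3  1.  -3. ] t 31.85 op 43.1
545,-125,230 [-48.7   2.4  16.7] 52
556,-10,280 [-89.4 118.2  44.6] 155
580,140,285 [-87.6 269.9  54.3] 289
592,262,275 [-79.  392.4  48. ] 403
[[ 0.572  0.099  0.814]
 [-0.052  0.995 -0.085]
 [-0.819  0.006  0.574]]
(array([ 0.56210695, -0.08156386,  2.02656464, -0.5300254 ,  0.76185978,
       -0.59965882]), np.float64(8.843814269690561e-15))
(array([ 0.56210695,  0.12106987,  2.17549227, -0.84451829,  0.48561616,
       -0.21742761]), np.float64(2.350271946074182e-15))
```

>>> {"api": "servo_tool", "payload": {"moves": [{"gripper":35,"slide":[-35,1,12],"spin":0},{"gripper":35,"slide":[-60,15,24],"spin":0},{"gripper":35,"slide":[-78,45,34],"spin":0},{"gripper":35,"slide":[-88,85,42],"spin":0},{"gripper":35,"slide":[-89,130,46],"spin":0},{"gripper":35,"slide":[-89,175,49],"spin":0},{"gripper":35,"slide":[-88,220,51],"spin":0},{"gripper":35,"slide":[-87,265,54],"spin":0}]}}

```text
time: 32.65
eef_pos: [580.7, 135.7, 285.2]
ee_rot: [[0.576, 0.1, 0.812], [-0.056, 0.995, -0.083], [-0.816, 0.002, 0.578]]
contact_force: [0.9, -1.1, -3.6]
opening: 43.2
```

```bash
python3 sl.py 592,262,275 592,262,150 592,262,112
```

```text
at [580.7 135.7 285.2] j [ 0.32 -0.24  2.14 -0.38  0.7  -0.92] F [ 0.9 -1.1 -3.6] t 32.65 op 43.2
592,262,275 [  7.7 126.8  -7.2] 127
592,262,150 [109.7 126.5 -79.5] 185
592,262,112 [ 140.7  126.4 -101.5] 215
```

>>> {"api": "servo_tool", "payload": {"moves": [{"gripper":35,"slide":[3,45,-3],"spin":0},{"gripper":35,"slide":[6,90,-5],"spin":0},{"gripper":35,"slide":[8,118,-7],"spin":0},{"gripper":35,"slide":[12,128,-10],"spin":0},{"gripper":35,"slide":[35,128,-26],"spin":0},{"gripper":35,"slide":[65,128,-47],"spin":0},{"gripper":35,"slide":[95,128,-69],"spin":0},{"gripper":35,"slide":[110,128,-80],"spin":0}]}}

```text
time: 33.45
eef_pos: [590.6, 259.1, 145.4]
ee_rot: [[0.572, 0.102, 0.814], [-0.06, 0.995, -0.083], [-0.818, -0.002, 0.575]]
contact_force: [0.6, -0.6, -3.2]
opening: 43.6
```

```bash
python3 sl.py 592,262,112; python3 - <<'E'
from h import *
a=viewer.get_image("side")["color"][60:330,260:580,::-1]; b=viewer.get_image("top")["color"][90:360,60:380,::-1]
cv2.imwrite("pics/s16.png",np.hstack([cv2.resize(a,(400,337)),cv2.resize(b,(400,337))]))
from workcell import sensors
R=sensors.state()['ee_rot']; print(R.round(3))
E
```

```text
at [590.6 259.1 145.4] j [ 0.56  0.06  2.15 -0.74  0.55 -0.34] F [ 0.6 -0.6 -3.2] t 33.45 op 43.6
592,262,112 [ 28.    3.1 -18.3] 34
[[ 0.57   0.102  0.815]
 [-0.061  0.995 -0.082]
 [-0.819 -0.003  0.574]]
```

View pics/s16.png

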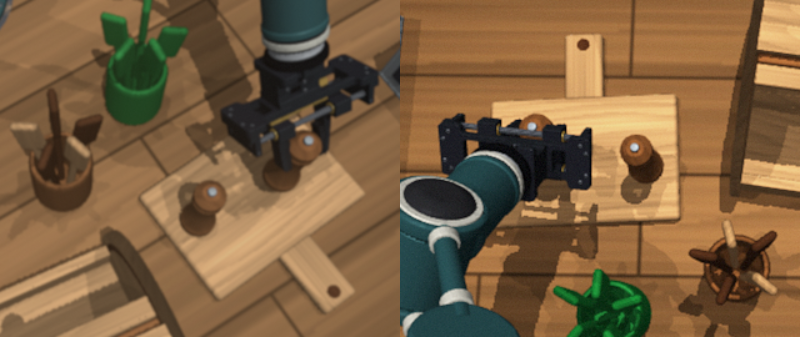

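>>> {"api": "servo_tool", "payload": {"moves": [{"gripper":35,"slide":[10,2,-7],"spin":0},{"gripper":35,"slide":[20,3,-14],"spin":0},{"gripper":35,"slide":[28,3,-19],"spin":0},{"gripper":35,"slide":[31,3,-21],"spin":0},{"gripper":35,"slide":[31,3,-21],"spin":0},{"gripper":35,"slide":[31,3,-21],"spin":0},{"gripper":35,"slide":[31,3,-21],"spin":0},{"gripper":35,"slide":[31,3,-21],"spin":0}]}}

```text
time: 34.35
eef_pos: [595.5, 265.5, 115.2]
ee_rot: [[0.579, 0.1, 0.809], [-0.055, 0.995, -0.084], [-0.813, 0.005, 0.582]]
contact_force: [0.4, 0.5, -3.1]
opening: 43.2
```

```bash
python3 sl.py 592,262,101
```

```text
at [595.5 265.5 115.2] j [ 0.57  0.12  2.16 -0.84  0.5  -0.22] F [ 0.4  0.5 -3.1] t 34.35 op 43.2
592,262,101 [  9.7  -3.9 -10.8] 15
```

>>> {"api": "servo_tool", "payload": {"moves": [{"gripper":35,"slide":[3,0,-2],"spin":0},{"gripper":35,"slide":[6,0,-4],"spin":0},{"gripper":35,"slide":[8,0,-6],"spin":0},{"gripper":35,"slide":[9,0,-6],"spin":0},{"gripper":35,"slide":[9,0,-6],"spin":0},{"gripper":35,"slide":[9,0,-6],"spin":0},{"gripper":35,"slide":[9,0,-6],"spin":0},{"gripper":35,"slide":[9,0,-6],"spin":0}]}}

```text
time: 35.15
eef_pos: [595.6, 265.3, 103.8]
ee_rot: [[0.579, 0.1, 0.809], [-0.055, 0.995, -0.084], [-0.814, 0.004, 0.581]]
contact_force: [-0.1, -0.3, -2.9]
opening: 43.0
```

```bash
python3 sl.py 592,262,101
```

```text
at [595.6 265.3 103.8] j [ 0.57  0.13  2.17 -0.87  0.49 -0.19] F [-0.1 -0.3 -2.9] t 35.15 op 43.0
592,262,101 [ 0.3 -3.7 -4.3] 6
```

Still carrying about 2.9 N, so no contact yet. I'll lower it another 3 mm.

>>> {"api": "servo_tool", "payload": {"moves": [{"gripper":35,"slide":[0.8,0,-0.6],"spin":0},{"gripper":35,"slide":[1.6,0,-1.2],"spin":0},{"gripper":35,"slide":[2.4,0,-1.7],"spin":0},{"gripper":35,"slide":[2.4,0,-1.7],"spin":0},{"gripper":35,"slide":[2.4,0,-1.7],"spin":0},{"gripper":35,"slide":[2.4,0,-1.7],"spin":0},{"gripper":35,"slide":[2.4,0,-1.7],"spin":0},{"gripper":35,"slide":[2.4,0,-1.7],"spin":0}]}}

```text
time: 35.95
eef_pos: [595.5, 265.2, 100.7]
ee_rot: [[0.578, 0.1, 0.81], [-0.055, 0.995, -0.084], [-0.814, 0.004, 0.581]]
contact_force: [0.7, 0.1, -3.4]
opening: 43.1
```

```bash
python3 sl.py 592,262,101
```

```text
at [595.5 265.2 100.7] j [ 0.57  0.14  2.17 -0.88  0.48 -0.18] F [ 0.7  0.1 -3.4] t 35.95 op 43.1
592,262,101 [-2.1 -3.6 -2.4] 5
```

>>> {"api": "servo_tool", "payload": {"moves": [{"gripper":35,"slide":[0.8,0,-0.6],"spin":0},{"gripper":35,"slide":[1.2,0,-0.9],"spin":0},{"gripper":35,"slide":[1.6,0,-1.2],"spin":0},{"gripper":35,"slide":[1.6,0,-1.2],"spin":0},{"gripper":35,"slide":[1.6,0,-1.2],"spin":0},{"gripper":35,"slide":[1.6,0,-1.2],"spin":0},{"gripper":35,"slide":[1.6,0,-1.2],"spin":0},{"gripper":35,"slide":[1.6,0,-1.2],"spin":0}]}}

```text
time: 36.75
eef_pos: [596.6, 265.4, 100.5]
ee_rot: [[0.581, 0.1, 0.808], [-0.055, 0.995, -0.084], [-0.812, 0.004, 0.583]]
contact_force: [-2.1, -3.0, 6.1]
opening: 43.1
```

```bash
python3 sl.py 592,262,101;  python3 - <<'E'
from h import *
b=viewer.get_image("wrist")["color"][:,:,::-1]; cv2.imwrite("pics/w17.png",b)
E
```

```text
at [596.6 265.4 100.5] j [ 0.57  0.14  2.17 -0.89  0.48 -0.17] F [-2.1 -3.   6.1] t 36.75 op 43.1
592,262,101 [-2.9 -3.8 -3.2] 6
```

View pics/w17.png

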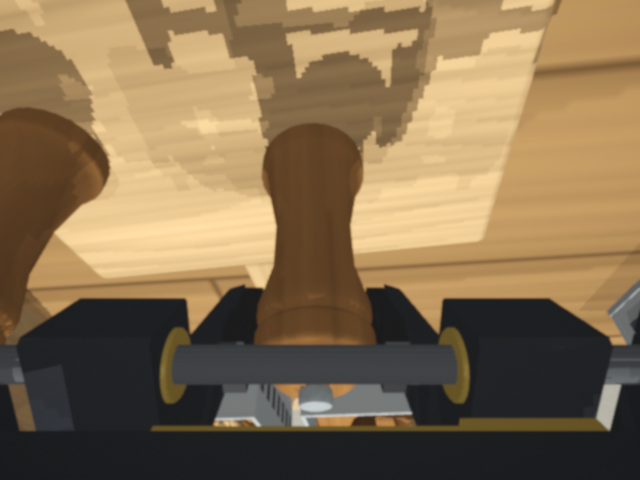

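>>> {"api": "servo_tool", "payload": {"moves": [{"gripper":48,"slide":[-0.5,0,0.4],"spin":0},{"gripper":55,"slide":[-0.5,0,0.4],"spin":0},{"gripper":65,"slide":[-0.5,0,0.4],"spin":0},{"gripper":75,"slide":[-0.5,0,0.4],"spin":0},{"gripper":80,"slide":[-0.5,0,0.4],"spin":0},{"gripper":80,"slide":[-0.5,0,0.4],"spin":0},{"gripper":80,"slide":[-0.5,0,0.4],"spin":0},{"gripper":80,"slide":[-0.5,0,0.4],"spin":0}]}}

```text
time: 37.6
eef_pos: [595.5, 265.3, 99.2]
ee_rot: [[0.578, 0.1, 0.81], [-0.055, 0.995, -0.084], [-0.814, 0.004, 0.581]]
contact_force: [0.2, -0.2, -0.1]
opening: 80.5
```

```bash
python3 sl.py;  python3 - <<'E'
from h import *
b=viewer.get_image("wrist")["color"][:,:,::-1]; cv2.imwrite("pics/w18.png",cv2.resize(b,(480,360)))
E
```

```text
at [595.5 265.3  99.2] j [ 0.57  0.14  2.17 -0.88  0.48 -0.17] F [ 0.2 -0.2 -0.1] t 37.6 op 80.5
```

View pics/w18.png

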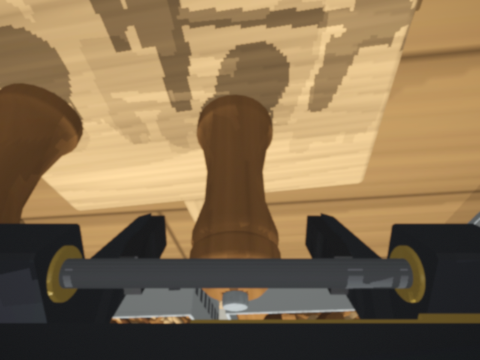

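>>> {"api": "servo_tool", "payload": {"moves": [{"gripper":88,"slide":[-15,0,0],"spin":0},{"gripper":88,"slide":[-45,0,0],"spin":0},{"gripper":88,"slide":[-85,0,0],"spin":0},{"gripper":88,"slide":[-130,0,0],"spin":0},{"gripper":88,"slide":[-170,0,20],"spin":0},{"gripper":88,"slide":[-200,0,40],"spin":0.1},{"gripper":88,"slide":[-210,-20,45],"spin":0.24},{"gripper":88,"slide":[-212,-50,50],"spin":0.38}]}}

```text
time: 38.45
eef_pos: [509.0, 224.5, 304.5]
ee_rot: [[0.582, 0.394, 0.711], [-0.051, 0.891, -0.452], [-0.811, 0.227, 0.539]]
contact_force: [0.8, -0.2, 0.2]
opening: 88.1
```

```bash
python3 sl.py 560,-60,330; python3 - <<'E'
from h import *
a=viewer.get_image("side"); np.savez("side19.npz",**a); b=viewer.get_image("top"); np.savez("top19.npz",**b)
a=a["color"][60:330,260:580,::-1]; b=b["color"][90:360,60:380,::-1]
cv2.imwrite("pics/s19.png",np.hstack([cv2.resize(a,(400,337)),cv2.resize(b,(400,337))]))
E
python3 - <<'E'
from kin import *
def Rt(th,psi,flip=0):
    x=np.array([np.sin(th)*np.cos(psi),np.sin(th)*np.sin(psi),-np.cos(th)]); y=np.array([np.sin(psi),-np.cos(psi),0]); z=np.cross(x,y)
    return np.stack([x,y,z],1)@Ro.from_euler('x',flip).as_matrix()
K=lambda e:np.array([657-.991*175*np.cos(e),-221+.133*175*np.cos(e),50+175*np.sin(e)])
for th in (.62,.35,.2):
  for e in (1.395,.8,.175):
    R=Rt(th,-.1); j,er=ik(K(e)+8*R[:,0],R,[-.4,0,2.2,.4,.5,1]); print(th,e,j.round(2),round(er,3))
print("inner")
for th in (.6,.4):
  for x in (450,400,350,300):
   for z in (320,420):
    R=Rt(th,-.1); j,er=ik(np.array([x,-.1*x-30,z]),R,[-.3,-.5,2.4,0,.8,1.4]); print(th,x,z,j.round(2),round(er,3))
E
```

```text
at [509.  224.5 304.5] j [ 0.6  -0.3   2.15 -0.52  0.85 -0.23] F [ 0.8 -0.2  0.2] t 38.45 op 88.1
560,-60,330 [  23.4 -227.6  178.5] 290
0.62 1.395 [-0.48 -0.04  2.11  0.44  0.53  0.88] 0.0
0.62 0.8 [-0.56 -0.17  2.31  0.57  0.49  0.67] 0.0
0.62 0.175 [-0.62 -0.09  2.47  0.97  0.36  0.2 ] 0.0
0.35 1.395 [-0.43  0.07  1.92  0.15  0.83  1.16] 0.0
0.35 0.8 [-0.48 -0.06  2.14  0.19  0.75  1.07] 0.0
0.35 0.175 [-0.52 -0.03  2.31  0.27  0.55  0.94] 0.0
0.2 1.395 [-0.4   0.14  1.81  0.07  1.    1.24] 0.0
0.2 0.8 [-0.45  0.01  2.04  0.09  0.9   1.18] 0.0
0.2 0.175 [-0.48  0.04  2.21  0.11  0.71  1.11] 0.0
inner
0.6 450 320 [-0.31 -0.62  2.31  0.15  0.87  1.3 ] 0.0
0.6 450 420 [-0.31 -0.63  2.14  0.13  1.05  1.33] 0.0
0.6 400 320 [-0.35 -0.76  2.37  0.17  0.96  1.26] 0.0
0.6 400 420 [-0.35 -0.75  2.19  0.16  1.12  1.29] 0.0
0.6 350 320 [-0.43 -0.9   2.41  0.21  1.06  1.19] 0.0
0.6 350 420 [-0.43 -0.87  2.23  0.2   1.21  1.23] 0.0
0.6 300 320 [-0.57 -1.05  2.45  0.28  1.21  1.07] 0.0
0.6 300 420 [-0.57 -0.99  2.26  0.27  1.33  1.11] 0.0
0.4 450 320 [-0.27 -0.49  2.18  0.07  1.05  1.38] 0.0
0.4 450 420 [-0.27 -0.49  2.01  0.07  1.23  1.39] 0.0
0.4 400 320 [-0.3  -0.61  2.24  0.09  1.11  1.35] 0.0
0.4 400 420 [-0.3  -0.6   2.07  0.08  1.29  1.37] 0.0
0.4 350 320 [-0.34 -0.74  2.3   0.1   1.19  1.31] 0.0
0.4 350 420 [-0.34 -0.71  2.11  0.1   1.35  1.33] 0.0
0.4 300 320 [-0.41 -0.87  2.35  0.13  1.28  1.25] 0.0
0.4 300 420 [-0.41 -0.83  2.16  0.12  1.43  1.26] 0.0
```

View pics/s19.png

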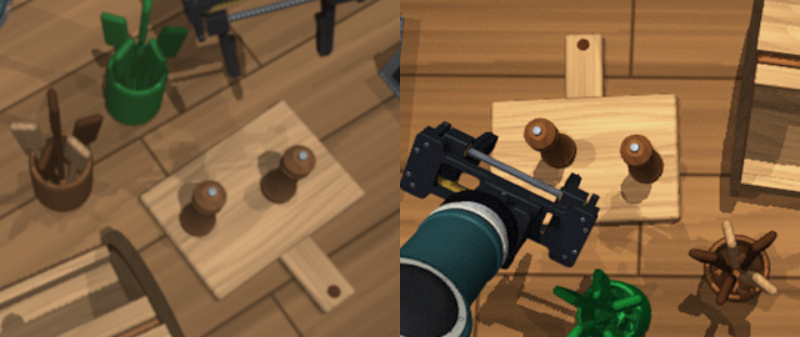

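```bash
python3 sl.py 440,60,340 380,-40,340
```

```text
at [508.3 221.1 302.4] j [ 0.59 -0.3   2.16 -0.52  0.85 -0.23] F [ 0.7 -0.5 -0.3] t 38.55 op 88.1
440,60,340 [ -61.3 -162.2   44.2] 179
380,-40,340 [ -90.5 -275.1   46.6] 293
```

>>> {"api": "servo_tool", "payload": {"moves": [{"gripper":88,"slide":[-15,-40,11],"spin":0.15},{"gripper":88,"slide":[-30,-80,22],"spin":0.3},{"gripper":88,"slide":[-45,-120,33],"spin":0.45},{"gripper":88,"slide":[-61,-162,44],"spin":0.6},{"gripper":88,"slide":[-70,-195,45],"spin":0.75},{"gripper":88,"slide":[-78,-225,46],"spin":0.9},{"gripper":88,"slide":[-85,-252,47],"spin":1.05},{"gripper":88,"slide":[-90,-275,47],"spin":1.2}]}}

```text
time: 39.35
eef_pos: [381.1, -39.2, 339.0]
ee_rot: [[0.579, 0.808, -0.111], [-0.055, -0.097, -0.994], [-0.813, 0.582, -0.011]]
contact_force: [-0.0, -0.8, -0.5]
opening: 88.1
```

```bash
python3 sl.py 380,-40,340 280,-60,340; python3 st.py
```

```text
at [381.1 -39.2 339. ] j [-0.25 -0.84  2.37  0.1   1.   -0.16] F [-0.  -0.8 -0.5] t 39.35 op 88.1
380,-40,340 [-1.4 -0.2  0.9] 2
280,-60,340 [-58.2 -79.1  31.8] 103
[-0.245 -0.843  2.37   0.104  1.001 -0.159] [381.1 -39.2 339. ]
[[ 0.579  0.808 -0.111]
 [-0.055 -0.097 -0.994]
 [-0.813  0.582 -0.011]]
```

>>> {"api": "servo_tool", "payload": {"moves": [{"gripper":88,"slide":[-7,-10,4],"spin":0.15},{"gripper":88,"slide":[-15,-20,8],"spin":0.3},{"gripper":88,"slide":[-22,-30,12],"spin":0.45},{"gripper":88,"slide":[-29,-40,16],"spin":0.6},{"gripper":88,"slide":[-36,-50,20],"spin":0.75},{"gripper":88,"slide":[-43,-60,24],"spin":0.9},{"gripper":88,"slide":[-50,-70,28],"spin":1.05},{"gripper":88,"slide":[-58,-79,32],"spin":1.2}]}}

```text
time: 40.15
eef_pos: [319.9, -79.4, 345.0]
ee_rot: [[0.55, 0.21, -0.808], [-0.036, -0.961, -0.274], [-0.834, 0.18, -0.521]]
contact_force: [0.6, 0.1, -0.0]
opening: 88.1
```

```bash
python3 sl.py 280,-60,340 260,-58,340; python3 st.py
```

```text
at [319.9 -79.4 345. ] j [-0.64 -0.94  2.38  0.32  1.22  0.63] F [ 0.6  0.1 -0. ] t 40.15 op 88.1
280,-60,340 [-18.5 -27.9  29.5] 45
260,-58,340 [-29.6 -34.1  45.1] 64
[-0.637 -0.943  2.376  0.324  1.219  0.63 ] [319.9 -79.4 345. ]
[[ 0.55   0.21  -0.808]
 [-0.036 -0.961 -0.274]
 [-0.834  0.18  -0.521]]
```

>>> {"api": "servo_tool", "payload": {"moves": [{"gripper":88,"slide":[-30,-80,5],"spin":0.15},{"gripper":88,"slide":[-168,-132,222],"spin":0.333},{"gripper":88,"slide":[-168,-132,222],"spin":0.333},{"gripper":88,"slide":[-168,-132,222],"spin":0.333},{"gripper":88,"slide":[-168,-132,222],"spin":0.333},{"gripper":88,"slide":[-168,-132,222],"spin":0.333},{"gripper":88,"slide":[-168,-132,222],"spin":0.333},{"gripper":88,"slide":[-168,-132,222],"spin":0.333}]}}

```text
time: 40.95
eef_pos: [198.3, -144.1, 371.2]
ee_rot: [[0.538, -0.045, -0.842], [-0.003, -0.999, 0.052], [-0.843, -0.025, -0.537]]
contact_force: [0.2, -0.2, -0.1]
opening: 87.7
```

```bash
python3 sl.py 280,-8,340 100,-8,340; python3 st.py
```

```text
at [ 198.3 -144.1  371.2] j [-1.64 -0.94  2.32  0.58  1.76  0.1 ] F [ 0.2 -0.2 -0.1] t 40.95 op 87.7
280,-8,340 [  69.9 -138.8  -45. ] 162
100,-8,340 [ -26.9 -130.7  106.5] 171
[-1.638 -0.943  2.324  0.579  1.764  0.098] [ 198.3 -144.1  371.2]
[[ 0.538 -0.045 -0.842]
 [-0.003 -0.999  0.052]
 [-0.843 -0.025 -0.537]]
```

>>> {"api": "servo_tool", "payload": {"moves": [{"gripper":60,"slide":[98,-170,-97],"spin":0},{"gripper":60,"slide":[98,-170,-97],"spin":0},{"gripper":60,"slide":[98,-170,-97],"spin":0},{"gripper":60,"slide":[98,-170,-97],"spin":0},{"gripper":60,"slide":[98,-170,-97],"spin":0},{"gripper":60,"slide":[60,-168,-40],"spin":0},{"gripper":60,"slide":[22,-166,21],"spin":0},{"gripper":60,"slide":[22,-166,21],"spin":0}]}}

```text
time: 41.75
eef_pos: [314.0, -18.5, 362.5]
ee_rot: [[0.503, -0.042, -0.863], [0.004, -0.999, 0.051], [-0.864, -0.029, -0.502]]
contact_force: [-0.5, 0.1, -0.0]
opening: 59.9
```

```bash
python3 sl.py 200,22,345; python3 st.py
```

```text
at [314.  -18.5 362.5] j [-0.31 -0.94  2.33  0.17  1.26  1.3 ] F [-0.5  0.1 -0. ] t 41.75 op 59.9
200,22,345 [-42.1 -35.1 109.3] 122
[-0.311 -0.943  2.327  0.167  1.258  1.299] [314.  -18.5 362.5]
[[ 0.503 -0.042 -0.863]
 [ 0.004 -0.999  0.051]
 [-0.864 -0.029 -0.502]]
```

>>> {"api": "servo_tool", "payload": {"moves": [{"gripper":60,"slide":[-42,-40,110],"spin":0},{"gripper":60,"slide":[-42,-40,110],"spin":0},{"gripper":60,"slide":[-42,-40,110],"spin":0},{"gripper":60,"slide":[-42,-40,110],"spin":0},{"gripper":60,"slide":[-42,-40,110],"spin":0},{"gripper":60,"slide":[-42,-40,110],"spin":0},{"gripper":60,"slide":[-42,-40,110],"spin":0},{"gripper":60,"slide":[-42,-40,110],"spin":0}]}}

```text
time: 42.55
eef_pos: [276.9, 76.1, 362.3]
ee_rot: [[0.472, -0.055, -0.88], [-0.022, -0.998, 0.05], [-0.882, -0.004, -0.472]]
contact_force: [-0.6, 0.1, 0.1]
opening: 59.9
```

```bash
python3 sl.py 200,22,345; python3 st.py
```

```text
at [276.9  76.1 362.3] j [ 0.45 -0.94  2.32 -0.23  1.33  2.08] F [-0.6  0.1  0.1] t 42.55 op 59.9
200,22,345 [-19.8  58.3  73.1] 96
[ 0.448 -0.943  2.316 -0.233  1.334  2.079] [276.9  76.1 362.3]
[[ 0.472 -0.055 -0.88 ]
 [-0.022 -0.998  0.05 ]
 [-0.882 -0.004 -0.472]]
```

>>> {"api": "servo_tool", "payload": {"moves": [{"gripper":60,"slide":[-26,60,75],"spin":0},{"gripper":60,"slide":[-26,60,75],"spin":0},{"gripper":60,"slide":[-26,60,75],"spin":0},{"gripper":60,"slide":[-26,60,75],"spin":0},{"gripper":60,"slide":[-26,60,75],"spin":0},{"gripper":60,"slide":[-26,60,75],"spin":0},{"gripper":60,"slide":[-26,60,75],"spin":0},{"gripper":60,"slide":[-26,60,75],"spin":0}]}}

```text
time: 43.35
eef_pos: [259.2, 71.5, 367.1]
ee_rot: [[0.44, -0.072, -0.895], [-0.051, -0.997, 0.055], [-0.896, 0.021, -0.443]]
contact_force: [0.1, 0.6, 0.6]
opening: 60.2
```

```bash
python3 sl.py 200,22,345; python3 st.py
```

```text
at [259.2  71.5 367.1] j [ 0.51 -0.94  2.3  -0.26  1.41  2.14] F [0.1 0.6 0.6] t 43.35 op 60.2
200,22,345 [-3.7 53.2 60.1] 80
[ 0.505 -0.944  2.299 -0.264  1.41   2.136] [259.2  71.5 367.1]
[[ 0.44  -0.072 -0.895]
 [-0.051 -0.997  0.055]
 [-0.896  0.021 -0.443]]
```

>>> {"api": "servo_tool", "payload": {"moves": [{"gripper":60,"slide":[-26,70,75],"spin":0},{"gripper":60,"slide":[-26,70,75],"spin":0},{"gripper":60,"slide":[-26,70,75],"spin":0},{"gripper":60,"slide":[-26,70,75],"spin":0},{"gripper":60,"slide":[-26,70,75],"spin":0},{"gripper":60,"slide":[-26,70,75],"spin":0},{"gripper":60,"slide":[-26,70,75],"spin":0},{"gripper":60,"slide":[-26,70,75],"spin":0}]}}

```text
time: 44.15
eef_pos: [238.5, 66.9, 379.8]
ee_rot: [[0.409, -0.086, -0.908], [-0.082, -0.995, 0.057], [-0.909, 0.051, -0.414]]
contact_force: [0.3, 0.7, 0.2]
opening: 59.9
```

```bash
python3 sl.py 200,22,345; python3 st.py
```

```text
at [238.5  66.9 379.8] j [ 0.58 -0.94  2.27 -0.3   1.5   2.2 ] F [0.3 0.7 0.2] t 44.15 op 59.9
200,22,345 [19.5 46.2 46.8] 69
[ 0.579 -0.944  2.268 -0.297  1.504  2.198] [238.5  66.9 379.8]
[[ 0.409 -0.086 -0.908]
 [-0.082 -0.995  0.057]
 [-0.909  0.051 -0.414]]
```

```bash
python3 sl.py 420,-70,370 610,-212,320 627,-218,215;  python3 - <<'E'
from h import *
b=viewer.get_image("top"); np.savez("top20.npz",**b); cv2.imwrite("pics/t20.png",b["color"][:,:,::-1])
E
```

```text
at [238.5  66.9 379.8] j [ 0.58 -0.94  2.27 -0.3   1.5   2.2 ] F [0.3 0.7 0.2] t 44.15 op 59.9
420,-70,370 [  94.4  120.1 -168.7] 228
610,-212,320 [ 229.1  242.6 -328.7] 468
627,-218,215 [ 332.   241.8 -301. ] 509
```

View pics/t20.png

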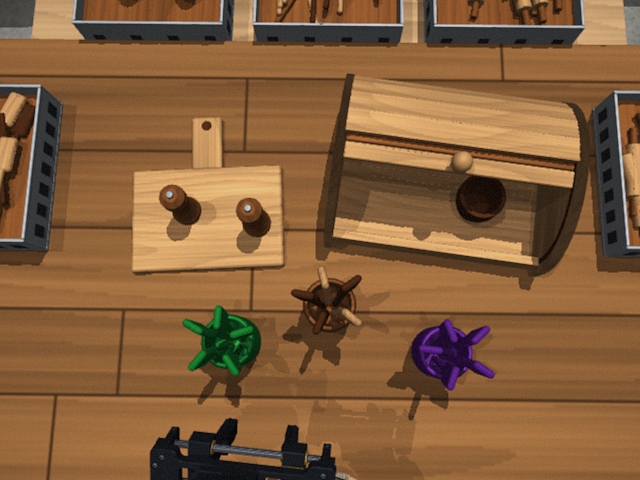

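>>> {"api": "servo_tool", "payload": {"moves": [{"gripper":70,"slide":[24,30,-42],"spin":0.06},{"gripper":70,"slide":[47,60,-84],"spin":0.123},{"gripper":70,"slide":[71,90,-126],"spin":0.123},{"gripper":70,"slide":[94,120,-169],"spin":0.123},{"gripper":70,"slide":[118,142,-198],"spin":0.123},{"gripper":70,"slide":[142,163,-227],"spin":0.123},{"gripper":70,"slide":[166,185,-255],"spin":0.123},{"gripper":70,"slide":[189,207,-282],"spin":0.123}]}}

```text
time: 45.0
eef_pos: [522.7, -147.7, 342.9]
ee_rot: [[0.409, -0.198, -0.891], [-0.082, -0.98, 0.18], [-0.909, -0.001, -0.418]]
contact_force: [0.8, 0.7, 0.8]
opening: 70.0
```

```bash
python3 sl.py 612,-215,310 626,-217,215; python3 st.py
```

```text
at [ 522.7 -147.7  342.9] j [-0.36 -0.32  2.04  0.08  1.    1.38] F [0.8 0.7 0.8] t 45.0 op 70.0
612,-215,310 [ 72.   48.2 -78. ] 117
626,-217,215 [164.2  47.5 -51.1] 178
[-0.365 -0.315  2.037  0.082  0.996  1.376] [ 522.7 -147.7  342.9]
[[ 0.409 -0.198 -0.891]
 [-0.082 -0.98   0.18 ]
 [-0.909 -0.001 -0.418]]
```

>>> {"api": "servo_tool", "payload": {"moves": [{"gripper":70,"slide":[28,20,-32],"spin":0},{"gripper":70,"slide":[55,40,-62],"spin":0},{"gripper":70,"slide":[72,48,-78],"spin":0},{"gripper":70,"slide":[72,48,-78],"spin":0},{"gripper":70,"slide":[105,48,-69],"spin":0},{"gripper":70,"slide":[140,48,-58],"spin":0},{"gripper":70,"slide":[160,48,-52],"spin":0},{"gripper":70,"slide":[162,48,-51],"spin":0}]}}

```text
time: 45.8
eef_pos: [620.8, -213.2, 213.1]
ee_rot: [[0.403, -0.196, -0.894], [-0.079, -0.981, 0.18], [-0.912, -0.002, -0.411]]
contact_force: [0.1, -0.7, -0.4]
opening: 70.0
```

```bash
python3 sl.py 626,-217,215; python3 - <<'E'
from h import *
s=sensors.state(); im=viewer.get_image("wrist"); T=np.eye(4);T[:3,:3]=s['ee_rot'];T[:3,3]=s['eef_pos']; W=T@im["hand_eye"]
print("knob expected px",proj(im,(624,-217,222),W)); b=im["color"][:,:,::-1]; cv2.imwrite("pics/w21.png",cv2.resize(b,(480,360)))
E
```

```text
at [ 620.8 -213.2  213.1] j [-0.42  0.01  2.    0.14  0.73  1.27] F [ 0.1 -0.7 -0.4] t 45.8 op 70.0
626,-217,215 [ 0.6  2.7 -6.1] 7
knob expected px (np.float64(321.97137667953393), np.float64(295.97718897365365))
```

View pics/w21.png

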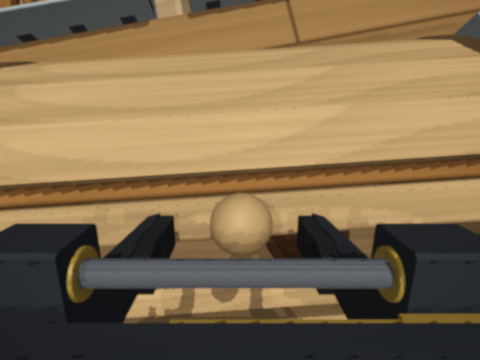

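```bash
python3 - <<'E'
import numpy as np
from workcell import sensors
R=sensors.state()['ee_rot']; xb=np.array([np.cos(-.133),np.sin(-.133),0]); e0=1.395
for e in (1.36,1.3,1.2,1.1,1.0,.9,.8,.7,.6,.5,.4,.3,.24,.2,.175):
    d=-175*(np.cos(e)-np.cos(e0))*xb+np.array([0,0,175*(np.sin(e)-np.sin(e0))]); print(e,(R.T@d).round(0).astype(int))
E
```

```text
1.36 [-1  0  6]
1.3 [-3  1 16]
1.2 [-5  2 34]
1.1 [-5  3 51]
1.0 [-4  4 68]
0.9 [ 0  5 86]
0.8 [  5   6 102]
0.7 [ 12   7 118]
0.6 [ 20   7 134]
0.5 [ 30   8 148]
0.4 [ 41   9 162]
0.3 [ 53   9 174]
0.24 [ 61   9 181]
0.2 [ 67   9 185]
0.175 [ 71   9 187]
```

>>> {"api": "servo_tool", "payload": {"moves": [{"gripper":70,"slide":[0,2,-5],"spin":0},{"gripper":40,"slide":[0,2,-5],"spin":0},{"gripper":20,"slide":[0,2,-5],"spin":0},{"gripper":20,"slide":[0,2,-5],"spin":0},{"gripper":20,"slide":[0,2,-5],"spin":0},{"gripper":20,"slide":[0,2,-5],"spin":0},{"gripper":20,"slide":[0,2,-5],"spin":0},{"gripper":20,"slide":[0,2,-5],"spin":0}], "newtons": 30}}

```text
time: 46.65
eef_pos: [627.8, -217.5, 219.8]
ee_rot: [[0.41, -0.197, -0.891], [-0.081, -0.98, 0.179], [-0.909, -0.001, -0.418]]
contact_force: [-2.2, 1.3, 3.6]
opening: 32.5
```

```bash
python3 sl.py
```

```text
at [ 627.8 -217.5  219.8] j [-0.42  0.02  1.98  0.14  0.73  1.27] F [-2.2  1.3  3.6] t 46.65 op 32.5
```

>>> {"api": "servo_tool", "payload": {"moves": [{"gripper":48,"slide":[0,0,0],"spin":0},{"gripper":48,"slide":[2,0,0],"spin":0},{"gripper":48,"slide":[6,0,0],"spin":0},{"gripper":20,"slide":[6,0,0],"spin":0},{"gripper":20,"slide":[6,0,0],"spin":0},{"gripper":20,"slide":[6,0,0],"spin":0},{"gripper":20,"slide":[6,0,0],"spin":0},{"gripper":20,"slide":[5,0,6],"spin":0}]}}

```text
time: 47.45
eef_pos: [625.4, -217.3, 212.6]
ee_rot: [[0.411, -0.197, -0.89], [-0.082, -0.98, 0.179], [-0.908, -0.0, -0.419]]
contact_force: [5.0, -2.5, -4.2]
opening: 32.3
```

```bash
python3 sl.py
```

```text
at [ 625.4 -217.3  212.6] j [-0.42  0.02  1.99  0.14  0.71  1.26] F [ 5.  -2.5 -4.2] t 47.45 op 32.3
```

>>> {"api": "servo_tool", "payload": {"moves": [{"gripper":20,"slide":[-3,1,14],"spin":0},{"gripper":20,"slide":[-4,2,28],"spin":0},{"gripper":20,"slide":[-4,3,45],"spin":0},{"gripper":20,"slide":[-3,4,62],"spin":0},{"gripper":20,"slide":[1,5,80],"spin":0},{"gripper":20,"slide":[6,6,96],"spin":0},{"gripper":20,"slide":[13,7,112],"spin":0},{"gripper":20,"slide":[21,7,128],"spin":0}]}}

```text
time: 48.25
eef_pos: [518.7, -203.2, 142.9]
ee_rot: [[0.414, -0.196, -0.889], [-0.083, -0.981, 0.178], [-0.907, 0.001, -0.422]]
contact_force: [-1.0, 0.7, 5.2]
opening: 32.2
```

```bash
python3 sl.py; python3 - <<'E'
from h import *
b=viewer.get_image("wrist")["color"][:,:,::-1];a=viewer.get_image("side")["color"][140:410,110:430,::-1]
cv2.imwrite("pics/s22.png",np.hstack([cv2.resize(a,(400,337)),cv2.resize(b,(400,337))]))
E
```

```text
at [ 518.7 -203.2  142.9] j [-0.49 -0.11  2.26  0.22  0.59  1.12] F [-1.   0.7  5.2] t 48.25 op 32.2
```

View pics/s22.png

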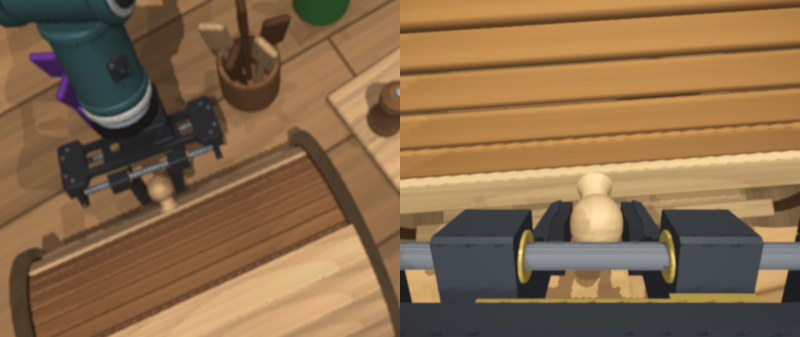

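>>> {"api": "servo_tool", "payload": {"moves": [{"gripper":20,"slide":[5,0,7],"spin":0},{"gripper":20,"slide":[10,1,14],"spin":0},{"gripper":20,"slide":[16,1,21],"spin":0},{"gripper":20,"slide":[21,2,28],"spin":0},{"gripper":20,"slide":[27,2,34],"spin":0},{"gripper":20,"slide":[33,2,40],"spin":0},{"gripper":20,"slide":[38,2,44],"spin":0},{"gripper":20,"slide":[41,2,47],"spin":0}]}}

```text
time: 49.15
eef_pos: [492.1, -199.8, 83.0]
ee_rot: [[0.409, -0.197, -0.891], [-0.082, -0.98, 0.179], [-0.909, -0.0, -0.417]]
contact_force: [-3.6, -0.4, 2.4]
opening: 32.7
```

```bash
python3 sl.py; python3 - <<'E'
from h import *
b=viewer.get_image("wrist")["color"][:,:,::-1];a=viewer.get_image("side")["color"][140:410,110:430,::-1]
cv2.imwrite("pics/s23.png",np.hstack([cv2.resize(a,(400,337)),cv2.resize(b,(400,337))]))
E
```

```text
at [ 492.1 -199.8   83. ] j [-0.52 -0.07  2.35  0.3   0.47  1.01] F [-3.6 -0.4  2.4] t 49.15 op 32.7
```

View pics/s23.png

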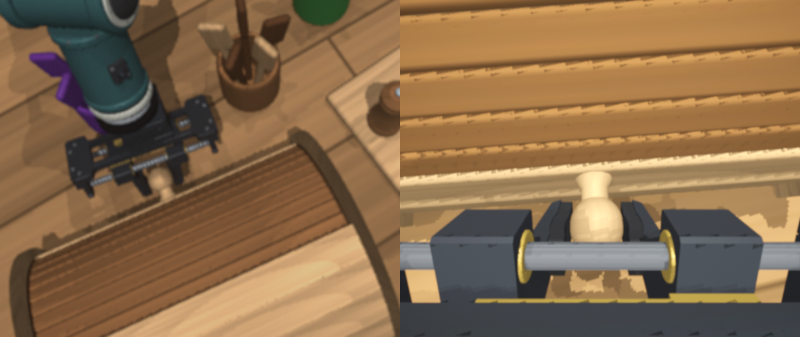

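>>> {"api": "servo_tool", "payload": {"moves": [{"gripper":20,"slide":[3,0,2],"spin":0},{"gripper":20,"slide":[6,0,4],"spin":0},{"gripper":20,"slide":[9,0,5],"spin":0},{"gripper":20,"slide":[11,0,6],"spin":0},{"gripper":20,"slide":[12,0,6],"spin":0},{"gripper":20,"slide":[12,0,6],"spin":0},{"gripper":20,"slide":[12,0,6],"spin":0},{"gripper":20,"slide":[12,0,6],"spin":0}]}}

```text
time: 50.05
eef_pos: [489.9, -199.4, 69.1]
ee_rot: [[0.406, -0.196, -0.892], [-0.081, -0.981, 0.178], [-0.91, -0.0, -0.414]]
contact_force: [-16.1, -2.4, 10.5]
opening: 32.5
```

```bash
python3 sl.py
```

```text
at [ 489.9 -199.4   69.1] j [-0.52 -0.05  2.36  0.31  0.44  0.99] F [-16.1  -2.4  10.5] t 50.05 op 32.5
```

>>> {"api": "servo_tool", "payload": {"moves": [{"gripper":50,"slide":[0,0,0],"spin":0},{"gripper":70,"slide":[0,0,0],"spin":0},{"gripper":70,"slide":[-3,0,0],"spin":0},{"gripper":70,"slide":[-25,0,0],"spin":0},{"gripper":70,"slide":[-60,0,0],"spin":0},{"gripper":70,"slide":[-100,0,-15],"spin":0},{"gripper":70,"slide":[-140,0,-30],"spin":0},{"gripper":70,"slide":[-180,0,-45],"spin":0}]}}

```text
time: 50.85
eef_pos: [457.8, -192.6, 254.3]
ee_rot: [[0.41, -0.196, -0.891], [-0.082, -0.981, 0.178], [-0.908, -0.0, -0.418]]
contact_force: [2.1, -0.2, -0.0]
opening: 70.2
```

>>> {"api": "servo_tool", "payload": {"moves": [{"gripper":70,"slide":[-40,40,20],"spin":0},{"gripper":70,"slide":[-50,80,40],"spin":0},{"gripper":70,"slide":[-50,120,60],"spin":0},{"gripper":70,"slide":[-50,160,80],"spin":0},{"gripper":70,"slide":[-50,200,100],"spin":0},{"gripper":70,"slide":[-50,220,110],"spin":0},{"gripper":70,"slide":[-50,220,110],"spin":0},{"gripper":70,"slide":[-50,220,110],"spin":0}]}}

```text
time: 51.65
eef_pos: [296.3, -384.8, 251.6]
ee_rot: [[0.409, -0.198, -0.891], [-0.081, -0.98, 0.18], [-0.909, -0.001, -0.417]]
contact_force: [0.0, -0.4, 0.4]
opening: 70.0
```

```bash
python3 sl.py; python3 - <<'E'
from h import *
for n in ("side","top"):
    im=viewer.get_image(n); np.savez(n+"24.npz",**im)
    cv2.imwrite(f"pics/{n}24.png",im["color"][:,:,::-1])
a=load("top24")["color"][60:290,310:600,::-1]; cv2.imwrite("pics/t24z.png",cv2.resize(a,None,fx=2.7,fy=2.6,interpolation=cv2.INTER_CUBIC))
E
```

```text
at [ 296.3 -384.8  251.6] j [-1.22 -0.29  2.19  0.42  1.05  0.37] F [ 0.  -0.4  0.4] t 51.65 op 70.0
```

View pics/side24.png

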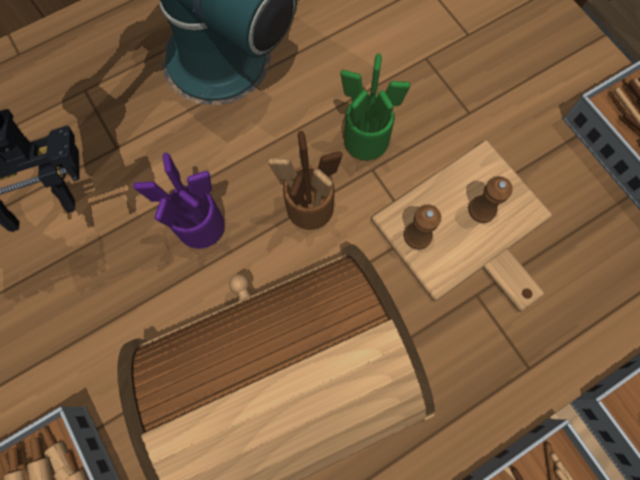

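View pics/top24.png

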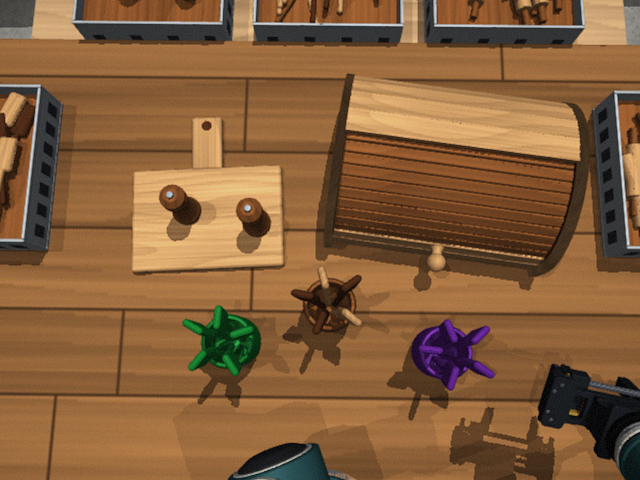

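View pics/t24z.png

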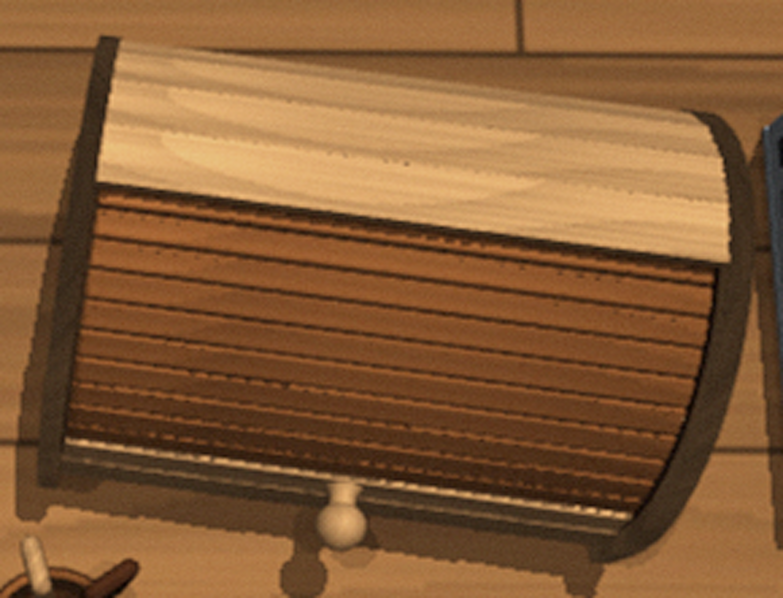

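```bash
python3 - <<'E'
from h import *
t=load("top24"); s=load("side24")
print(tri(ray(t,436.7,261.5),ray(s,238.7,285.5)))
# known: open position e=1.395 measured px (462,161.5): compare projections with model using offset
for e in (.175,.2,.235,.3,.425):
    k=(657-.991*175*np.cos(e),-221+.133*175*np.cos(e),50+175*np.sin(e)); print(e,np.round(proj(t,k),1),np.round(proj(s,k),1))
k=(657-.991*30.6,-221+.133*30.6,222.3); print("open",proj(t,k),"meas 462,161.5",proj(s,k),"meas 260,351")
# shadow/size; new mill & mate & pot
print("mill",onz(t,172.5,194.5,144),onz(s,498.5,183,144)); print("mate px same?",)
for n in ("0","24"):
    a=load("top"+n)["color"].astype(int)
d=np.abs(load("top0")["color"].astype(int)-load("top24")["color"]).sum(2)>90
print("changed px: mate",d[195:240,235:272].sum(),"pot",d[265:335,290:365].sum(),"purple",d[318:390,410:495].sum())
E
```

```text
(array([ 484.63102415, -200.87985758,   73.05676169]), np.float64(3.589107344277758))
0.175 [434.9 259.7] [238.8 284.7]
0.2 [435.4 258.9] [238.6 284.6]
0.235 [436.1 257.6] [238.3 284.5]
0.3 [437.4 255. ] [237.9 284.7]
0.425 [440.1 248.7] [237.6 286.2]
open (np.float64(461.16508999174005), np.float64(158.6229781806886)) meas 462,161.5 (np.float64(259.8057090744834), np.float64(353.8333514491802)) meas 260,351
mill [583.83135072 257.83420119 144.        ] [582.26730165 261.893662   144.        ]
mate px same?
changed px: mate 0 pot 0 purple 0
```

```bash
python3 -c "
from workcell import job,sensors
print(sensors.state()['contact_force'],sensors.state()['time']); print(job.close_job())"
```

```text
[0.51408398 0.33824866 0.53628561] 51.75
the job is handed in; nothing more can be done
None
```

The door was rolled up to its stop, the mill fetched and set upright on the board beside its mate, and the door rolled shut again. I handed the job in at 51.8 s of the 72 s allowed; no verdict is reported.

**How it went**
- **Slanted grasp:** the moves can't tilt the tool directly, so I built up the slant by pushing against the arm's reach limits. I took part of it off again before closing the door.
- **Regrasp:** on the first carry the last joint reached its range limit over the board. I set the mill back in the bin, turned the gripper half round and gripped it again. The joint readings touched the limits a few times, by up to 0.004 rad (sensor noise, as far as I could tell).

**Last checks**
- **Mill:** it stands upright at about (583, 260), roughly 89 mm in from the far edge and 34 mm left of the board's middle. It is about 130 mm from the mate. It was let go after board contact showed in the force reading.
- **Door:** it closed against a stop with about 19 N at the tool. The knob measured 73 mm high against 80.5 mm expected when shut. Both cameras read a few mm low on heights throughout, so I put the door within about 0.03 rad of shut (limit 0.06).
- **Mate, spoon pot and purple look-alike:** their regions of the top picture are unchanged from the first one.
- **Mortar:** it was where it started in the last view before the door closed. I could not see it afterwards.
- **Arm:** clear of everything, with no contact force beyond noise.

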